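# Demould a batch of resin figures and clamp the mould shut again

### The job

The resin figures in the aluminium mould have cured: slacken the clamp knob, draw the hold-down strap back, lift the mould's lid off and set it aside, then take out every figure that is in the mould and lay it in the grey tray. Afterwards close the mould as you found it: lid back down flat between its corner blocks, strap pushed fully home over the lid, and knob turned fully tight. Leave the pot of wax behind the mould standing.

Things in the scene. Friction and masses are not known exactly. Their poses are not given: they have to be found in the camera images.
- mould: plywood board fixed to the table, carrying the mould and its clamp: 12 mm thick, 244 mm in y, from x = -65 to +155 mm; origin on the table under the mould's centre, x towards strap and knob (away from the robot, turned up to 17 degrees), z up. The lower mould half, aluminium lined with grey rubber, 110 mm (x) by 220 mm (y), lies on it
- mould_seat (a point): centre of the lower half's flat top, 28 mm above the table, where the lid's underside rests; axes as the mould's. Four open cavities 73 mm long in x, 20 mm wide (24 at the foot end, +x), 6 mm deep, at y = -69, -23, 23, 69 mm. Eight corner blocks 10 mm high stand round the lid's edges, 3 mm clear on each side
- lid_base (a point): the mould's lid, a loose aluminium plate 90 mm (x) by 200 mm (y) by 20 mm thick, hollow underneath, 0.5 to 0.75 kg: centre of its underside; axes as the mould's when closed. It starts closed on the mould and covers all figures. Meanwhile it may lie anywhere flat, such as the bare table left of the mould (free round x 0.49, y 0.27 m); it fits either way round
- lid_handle (a point): centre of the lid's handle, a flat dark steel bar 76 mm long (lid's y), 10 mm wide (x), 14 mm high, on two posts above the lid's middle, 45 mm above its underside; 18 mm are free under the bar. Grip it across its 10 mm
- strap (a joint): travel of the slotted steel hold-down strap, drawn back along the mould's x, in m: 0 = fully home, its toe 25 mm over the lid's edge; 0.045 = fully back, toe 20 mm clear of the lid. Slides with about 1.5 N while the knob is slack, is locked when it is tight; starts within 1.5 mm of home
- strap_tab (a point): point in the upright tab at the strap's far end, by which it is pulled and pushed: tab 24 mm wide (y), 7 mm thick (x), its top 10 mm above this point, the strap's face 21 mm below it; 78 mm above the table, 134 mm from the mould's centre in x when home. Moves with the strap; axes as the mould's
- knob (a joint): angle of the clamp knob on the strap's stud, in rad: 0 = fully tight, 1.45 = fully slack, growing anticlockwise seen from above. Tightening lowers a sleeve between two ribs on the strap, which must be home for it (within 2 mm): near 0 it locks the strap, above 0.8 the strap runs free. Needs about 0.2 N m, stays where left; starts between 0 and 0.12
- knob_grip (a point): middle of the knob's black T-bar, on its upright axis, 85 mm from the mould's centre in x, 86 mm above the table; bar 50 mm long (x of this frame), 12 mm wide (y), 22 mm high, its top 10 mm above this point; the frame turns with the knob. Tight, the bar lies along the strap; slack, nearly across it
- figure_a_centre (a point): a cured resin figure, a white robed statuette with a square foot, 68 mm long, 16 to 18 wide, 16 to 19 high, 20 g; the point is its centre, 9 mm above what it lies on; y runs along it to its foot, z up. It starts in one of the cavities under the lid, standing about 11 mm proud of the mould's top; hold it across, here. Which cavity differs; up to two of the four figures are absent (None)
- figure_b_centre (a point): a cured resin figure, a white robed statuette with a square foot, 68 mm long, 16 to 18 wide, 16 to 19 high, 20 g; the point is its centre, 9 mm above what it lies on; y runs along it to its foot, z up. It starts in one of the cavities under the lid, standing about 11 mm proud of the mould's top; hold it across, here. Which cavity differs; up to two of the four figures are absent (None)
- figure_c_centre (a point): a cured resin figure, a white robed statuette with a square foot, 68 mm long, 16 to 18 wide, 16 to 19 high, 20 g; the point is its centre, 9 mm above what it lies on; y runs along it to its foot, z up. It starts in one of the cavities under the lid, standing about 11 mm proud of the mould's top; hold it across, here. Which cavity differs; up to two of the four figures are absent (None)
- figure_d_centre (a point): a cured resin figure, a white robed statuette with a square foot, 68 mm long, 16 to 18 wide, 16 to 19 high, 20 g; the point is its centre, 9 mm above what it lies on; y runs along it to its foot, z up. It starts in one of the cavities under the lid, standing about 11 mm proud of the mould's top; hold it across, here. Which cavity differs; up to two of the four figures are absent (None)
- tray: grey plastic tray for the finished figures, open above, loose on the table, 200 mm (x) by 130 mm (y), 32 mm high, walls and floor 4 mm; origin at the centre of its underside, z up
- tray_floor (a point): centre of the tray's inner floor, 4 mm above its underside; inside it is 192 mm (x) by 122 mm (y); axes as the tray's
- wax_pot: white pot of release wax with a red lid, 60 mm across, 54 mm high, standing on the card sheet behind the mould to the left; origin at the centre of its underside. Not part of the job

How it is judged (in metres and radians):
On the way, in this order (a step that is already met when the one before it is completed fails the run):
1. the knob is slack and the strap drawn back clear of the lid (value of joint knob above 0.7 rad and value of joint strap above 0.028 m), for 0.2 s.
2. the lid is off the mould (horizontal distance between lid_base and mould_seat above 0.13 m), for 0.2 s.
3. every figure that was in the mould lies in the tray, let go (x of figure_a_centre in the frame of tray_floor between -0.096 and 0.096 m and y of figure_a_centre in the frame of tray_floor between -0.061 and 0.061 m and z of figure_a_centre in the frame of tray_floor between 0 and 0.03 m and contact force between the fingers and figure_a below 0.3 N and linear speed of each of figure_a, figure_b, figure_c, figure_d below 0.02 m/s and x of figure_b_centre in the frame of tray_floor between -0.096 and 0.096 m and y of figure_b_centre in the frame of tray_floor between -0.061 and 0.061 m and z of figure_b_centre in the frame of tray_floor between 0 and 0.03 m and contact force between the fingers and figure_b below 0.3 N and x of figure_c_centre in the frame of tray_floor between -0.096 and 0.096 m and y of figure_c_centre in the frame of tray_floor between -0.061 and 0.061 m and z of figure_c_centre in the frame of tray_floor between 0 and 0.03 m and contact force between the fingers and figure_c below 0.3 N and x of figure_d_centre in the frame of tray_floor between -0.096 and 0.096 m and y of figure_d_centre in the frame of tray_floor between -0.061 and 0.061 m and z of figure_d_centre in the frame of tray_floor between 0 and 0.03 m and contact force between the fingers and figure_d below 0.3 N), for 0.2 s.
4. the lid lies closed on the mould again, between its corner blocks (horizontal distance between lid_base and mould_seat below 0.006 m and z of lid_base in the frame of mould_seat between -0.003 and 0.003 m and angle between lid_base's own z axis and vertical below 0.04 rad and angle between the x axis of lid_base and the x axis of mould_seat, either way round below 0.08 rad), for 0.2 s.
At the end, for the whole second after the job is handed in: All figures rest in the tray, centres inside the walls and below the rim; lid flat between the corner blocks (6 mm sideways, 3 mm in height, 0.04 rad tilt, 0.08 rad turn); strap under 8 mm and knob under 0.25 rad from their home stops; wax pot upright (all of step 3 and all of step 4 and value of joint strap below 0.008 m and value of joint knob below 0.25 rad and angle between wax_pot's own z axis and vertical below 0.2 rad); the robot touches nothing.
It fails at once if the wax pot is knocked over (angle between wax_pot's own z axis and vertical above 0.6 rad).
Of figure_a, figure_b, figure_c, figure_d only 2 to 4 are there at a start; the rules pass over those that are not, and their reading is None.
At some moment in a run one of tray may be knocked a few centimetres aside while the robot is not near it.
Once in a run the grip may slacken for a moment while it holds something.
It also fails if it takes over 210 s, if anything falls off the work surface, if the arm or the gripper's body presses on something with over 40 N, if the wrist force passes 120 N, or if a joint passes its speed limit or range.

### The arm

A 6-joint arm with a two-finger parallel gripper is mounted at the origin on a cart in front of the work surface, level with it; the furniture and walls round the work are solid. World frame = base frame: x ahead of the robot, y to its left, z up, the work surface at z = 0. Lengths are in m, angles in degrees, forces in N, time in s.
With the tool pointing down it reaches from about 0.4 to 0.825 m from the base axis. Payload 7 kg.
Tool frame: the origin (TCP) lies between the finger pads; the fingertips stand 22 mm ahead of it and the grasp point (between the pads) lies 3 mm ahead of it; z points along the fingers, y is the line along which they close (so a half turn about z gives the same grasp; the last joint's range is limited). The gripper opens to 88 mm and grips with 3 to 60 N. Pads are 19 mm wide; open, the fingers measure 130 mm over their backs; the gripper's body (78 mm by 193 mm) begins 47 mm behind the grasp point.
Start: joints at [-54.654, 20.546, 0.682, 0, -70.136, -16.507], TCP at [0.218, -0.639, 0.249] pointing down, gripper open.
Joint ranges: [-176.03, 176.03], [-82.01, 121.73], [-58.28, 71.71], [-173.87, 95.51], [-174.79, -0.11], [-173.66, 173.66]. Speed limits (degrees/s): [136.94, 136.94, 172.46, 180, 180, 180].

### API

Orientations are given as [roll, pitch, yaw] about the fixed x, y, z axes, in that order (R = Rz(yaw) Ry(pitch) Rx(roll)).
In Python, from plant import ctrl gives the robot as it stands.
- The arm moves only by the tool apply_moves, never from a script. Its argument "targets" is a list of rows, each an object with "travel": the shift along the tool's x, y, z in mm, a list of three; "roll": the turn about the tool's z in degrees; "jaw": the finger opening in mm, from 0 to 87.6. In form: [{"travel": [tx, ty, tz], "roll": roll, "jaw": jaw}, ...]. A call has 1 to 10 rows; each row shifts and turns the commanded pose from where the row before left it, along the tool's axes as they then stand; what a row does not reach is not made up. A row lasts 1/10 s, in which the tool goes at most 50 mm and 8.59 degrees, less where a joint would pass 70% of its speed; a pose out of reach is approached as far as the arm can. A call with a gripper value outside its range is refused whole. The fingers move at their own pace and stop on an object; the grip force is fixed at half the most. Time passes only in rows, so rows that do not move let the fingers close. It gives the time, the measured TCP pose, the force, the opening and the grip force at its end, in the units of the state.
- ctrl.get_obs(): the state, without advancing time (a new reading comes with each control period).
- ctrl.snapshot(name): name is "side" or "top"; returns the picture (480x640x3 uint8, red, green, blue); there is no depth.
- ctrl.calibration(name): a dict with "K" (3x3 intrinsics, pixels), "extrinsics" (4x4, takes a point from camera to world coordinates). Camera axes: x right, y down, z forward; pixel columns grow to the right and rows downward; lengths in m; the calibration is good to about 2 mm. A picture is of the moment at which its call begins. calibration takes no time and is no camera call.
- ctrl.close_job(): hands the job in; it is judged then, once.
The state is a dict: "clock": time; "joint_pos": joint angles; "qvel": joint speeds; "tau": joint torques, N m; "tool_pos": TCP position; "orientation": TCP orientation; "force": force on the tool from outside, world axes, zero at the start; "moment": the same for the moment, N m; "opening": finger opening in m; "gripper_force": force on a finger pad.
Only numpy, scipy, OpenCV 4.12 (cv2) and the standard library are available. Lean on these libraries where they do the work, as an engineer would, in place of code of your own. Each camera call takes 0.05 s, during which the arm holds its last target. There are 200 camera calls.

## Working session

There is one attempt and no reset: what is moved stays moved. The work goes in short steps, Python scripts to look and compute and a tool call to move; the robot and the scene stay as the last step left them, time stands still between calls to the robot, and variables do not carry over. Pictures are saved under pics/ and viewed, at most 14 in all, crops included, and the job is handed in when it is done.

Besides the shell and the picture viewer there is one more tool, called after ">>>" as name(argument=value, ...) on one line, values as JSON. apply_moves: Moves the arm, as the interface text tells. Its arguments: {"type":"object","properties":{"targets":{"type":"array","items":{"type":"object","properties":{"travel":{"type":"array","items":{"type":"number"}},"roll":{"type":"number"},"jaw":{"type":"number"}}}}},"required":["targets"]}

```bash
mkdir -p pics; python3 - <<'E'
from plant import ctrl
import cv2
print(ctrl.get_obs())
for n in("top","side"):
    cv2.imwrite(f"pics/{n}0.png",ctrl.snapshot(n)[:,:,::-1]); print(ctrl.calibration(n))
E
```

```text
{'clock': 0.0, 'joint_pos': array([-5.46540471e+01,  2.05915234e+01,  6.32001636e-01, -2.06185395e-02,
       -7.01349192e+01, -1.65069111e+01]), 'qvel': array([-0.10760911, -0.05519821, -0.03911173, -0.02506898,  0.03034153,
       -0.07955405]), 'tau': array([ 9.13797812e-04, -5.82720208e+01,  2.93062913e+01,  6.99699104e+00,
        6.91094989e-03, -1.58930366e-04]), 'tool_pos': array([ 0.21779174, -0.6384077 ,  0.24760663]), 'orientation': array([ 1.79903944e+02, -8.25260069e-03, -1.61167974e+02]), 'force': array([-0.55493411, -0.03704174, -0.43382261]), 'moment': array([ 0.05832971,  0.02854046, -0.00596059]), 'gripper_force': 0.0, 'opening': 0.08756049030049003}
{'K': array([[572.78853429,   0.        , 325.40532859],
       [  0.        , 572.78853429, 234.71618102],
       [  0.        ,   0.        ,   1.        ]]), 'extrinsics': array([[-0.05361806, -0.9782278 ,  0.2004881 ,  0.34940928],
       [-0.99854575,  0.05139714, -0.01627015, -0.09502311],
       [ 0.0056114 , -0.20106891, -0.97956103,  1.12516059],
       [ 0.        ,  0.        ,  0.        ,  1.        ]])}
{'K': array([[481.02369937,   0.        , 315.89301388],
       [  0.        , 481.02369937, 241.22563262],
       [  0.        ,   0.        ,   1.        ]]), 'extrinsics': array([[-0.92586497, -0.12715602,  0.35581653,  0.23457656],
       [-0.37744219,  0.35521458, -0.85519588,  0.6731658 ],
       [-0.01764792, -0.92609608, -0.37687479,  0.43338262],
       [ 0.        ,  0.        ,  0.        ,  1.        ]])}
```

View pics/top0.png

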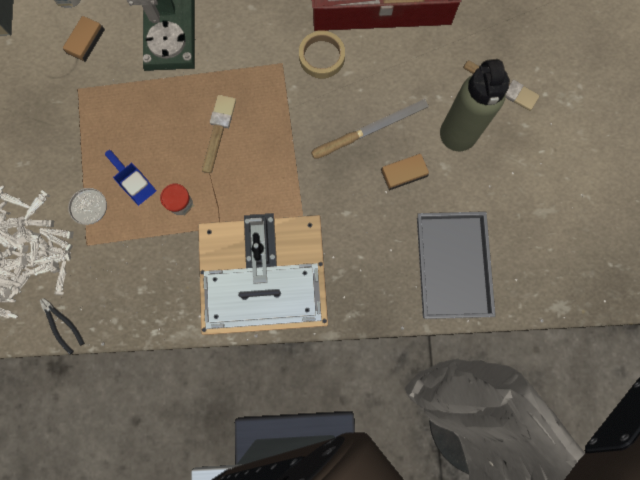

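View pics/side0.png

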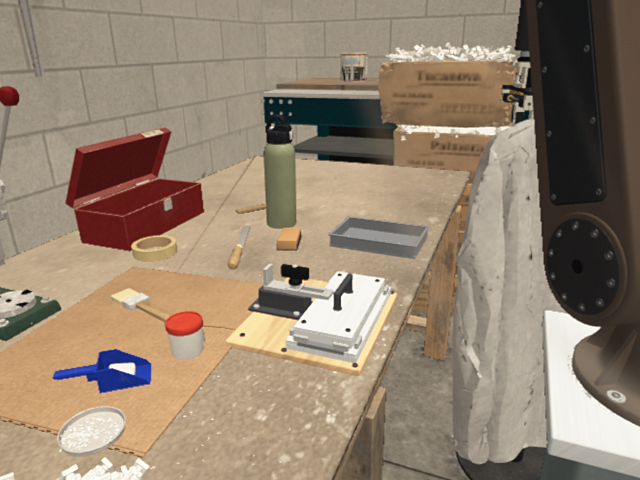

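The top view shows the mould at about (262, 275), the pot at (175, 197) and the tray at (455, 265). I'll enlarge the mould.

```bash
python3 - <<'E'
import cv2
im=cv2.imread("pics/top0.png")
c=im[208:338,190:340]
cv2.imwrite("pics/c0.png",cv2.resize(c,None,fx=4.5,fy=4.5,interpolation=cv2.INTER_CUBIC))
E
```

```text
(no output)
```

View pics/c0.png

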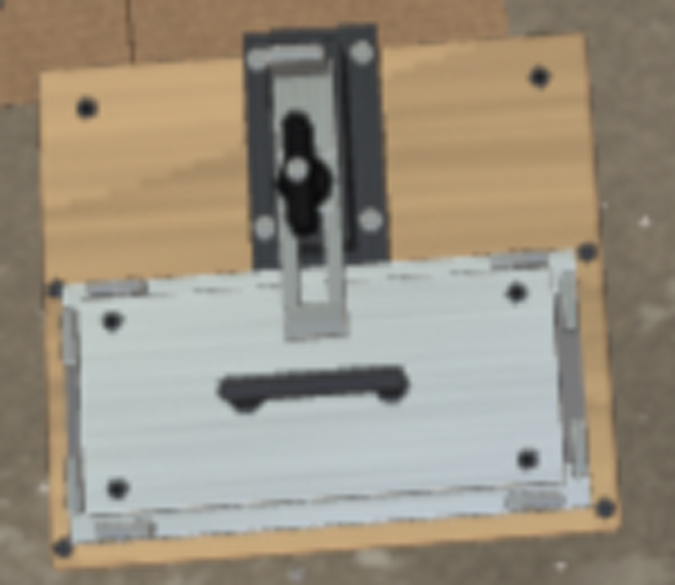

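The crop shows the board corners at (40,73), (584,34), (620,527) and (55,567), the handle bar from (219,382) to (408,375), the knob bar from (296,113) to (305,232) and the tab at (291,55).

```bash
cat > h.py <<'E'
import numpy as np, cv2
from scipy.optimize import least_squares
from plant import ctrl
def ray(n,px,z):
    c=ctrl.calibration(n); T=c["extrinsics"]
    d=T[:3,:3]@np.linalg.inv(c["K"])@np.array([px[0],px[1],1.]); o=T[:3,3]
    return o+d*(z-o[2])/d[2]
def uncrop(p,ox,oy,f): return ((p[0]+.5)/f-.5+ox,(p[1]+.5)/f-.5+oy)
def fit(loc,wor):  # 2D rigid fit: yaw deg, xy
    loc=np.array(loc,float);wor=np.array(wor)[:,:2]
    def r(p):
        c,s=np.cos(p[2]),np.sin(p[2]); return (loc@np.array([[c,s],[-s,c]])+p[:2]-wor).ravel()
    o=least_squares(r,[.5,0,0]); return o.x[:2],np.degrees(o.x[2]),o.fun.reshape(-1,2)*1000
def tool(dxy_world): # where TCP is, and world delta -> tool axes delta (mm)
    from scipy.spatial.transform import Rotation as R
    o=ctrl.get_obs(); r=R.from_euler("xyz",o["orientation"],degrees=True)
    return r.inv().apply(np.array(dxy_world)-o["tool_pos"])*1000
E
python3 - <<'E'
from h import *
np.set_printoptions(precision=4,suppress=True)
u=lambda p,z:ray("top",uncrop(p,190,208,4.5),z)
xy,yaw,res=fit(np.array([[155,122],[155,-122],[-65,-122],[-65,122]])/1e3,[u(p,.012) for p in[(40,73),(584,34),(620,527),(55,567)]])
print("mould",xy,yaw);print(res)
c,s=np.cos(np.radians(yaw)),np.sin(np.radians(yaw));Rm=np.array([[c,-s],[s,c]])
loc=lambda w:(w[:2]-xy)@Rm
for n,p,z in[("h l",(219,382),.08),("h r",(408,374),.08),("k far",(296,113),.096),("k near",(305,232),.096),("tab L",(252,58),.088),("tab R",(324,50),.088),("toe L",(285,338),.057),("toe R",(347,337),.057)]:
    w=u(p,z);print(n,w,loc(w)*1000)
for n,q in[("knob",(.085,0)),("tab",(.134,0))]: print(n,xy+Rm@np.array(q))
print("tray",fit(np.array([[100,65],[100,-65],[-100,-65],[-100,65]])/1e3,[ray("top",p,.032) for p in[(418,213),(485,212),(493,316),(423,318)]]))
print("pot",ray("top",(175,197),.054))
E
```

```text
mould [0.4619 0.0139] 1.1069308999167031
[[ 1.9825  1.4329]
 [ 1.5649 -1.477 ]
 [-1.4054 -1.5232]
 [-2.142   1.5673]]
h l [0.4643 0.052  0.08  ] [ 3.0682 38.1265]
h r [ 0.4634 -0.0245  0.08  ] [  0.772  -38.4091]
k far [0.5705 0.0159 0.096 ] [108.6132  -0.0204]
k near [0.5212 0.0137 0.096 ] [59.3081 -1.2668]
tab L [0.5964 0.0342 0.088 ] [134.8086  17.78  ]
tab R [0.5982 0.0045 0.088 ] [136.0686 -12.0004]
toe L [0.4836 0.0275 0.057 ] [21.9562 13.2023]
toe R [0.4827 0.0018 0.057 ] [ 20.5127 -12.5054]
knob [0.5469 0.0155]
tab [0.5959 0.0164]
tray (array([ 0.5028, -0.3594]), np.float64(-2.0329611075695646), array([[-2.021 , -0.7495],
       [-1.757 ,  1.2721],
       [ 1.25  ,  1.2832],
       [ 2.528 , -1.8058]]))
pot [0.6582 0.1734 0.054 ]
```

The mould is at (0.462, 0.014) with yaw about 1°. I'll turn the wrist so the jaws close along the mould's y, then travel to above the knob.

>>> apply_moves(targets=[{"roll":5.9},{"roll":5.9},{"roll":5.9},{"travel":[-22,43,0],"jaw":40},{"travel":[-22,43,0]},{"travel":[-22,43,0]},{"travel":[-22,43,0]},{"travel":[-22,43,0]},{"travel":[-22,43,0]},{"travel":[-22,43,0]}])

```text
validation failed for argument at $.ta...
```

>>> apply_moves(targets=[{"travel":[-22,43,0]},{"travel":[-22,43,0]},{"travel":[-22,43,0]},{"travel":[-22,43,0]},{"travel":[-22,43,0]},{"travel":[-22,43,0]},{"travel":[-22,43,0]},{"travel":[0,0,0]},{"travel":[0,0,0]}])

```text
validation failed for argument at $.ta...
```

```bash
python3 - <<'E'
from h import *
o=ctrl.get_obs();print(o["joint_pos"],o["opening"],o["force"],o["tool_pos"],o["orientation"])
print(tool([.5465,.0150,.180]))
E
```

```text
[-5.46547281e+01  2.05878583e+01  6.38348753e-01 -1.71610569e-02
 -7.01346795e+01 -1.65079605e+01] 0.08722249624206031 [-0.4344379   0.90634882  0.76724509] [ 0.21780196 -0.63847034  0.24770708] [ 1.79914697e+02 -8.45605634e-03 -1.61168526e+02]
[-522.04436348  512.29116217   68.39281873]
```

All fields are required in each row.

>>> apply_moves(targets=[{"travel":[0,0,0],"roll":5.9,"jaw":40},{"travel":[0,0,0],"roll":5.9,"jaw":40},{"travel":[0,0,0],"roll":5.9,"jaw":40},{"travel":[-22,43,0],"roll":0,"jaw":40},{"travel":[-22,43,0],"roll":0,"jaw":40},{"travel":[-22,43,0],"roll":0,"jaw":40},{"travel":[-22,43,0],"roll":0,"jaw":40},{"travel":[-22,43,0],"roll":0,"jaw":40},{"travel":[-22,43,0],"roll":0,"jaw":40},{"travel":[-22,43,0],"roll":0,"jaw":40}])

```text
clock: 1.1
tool_pos: [0.3662, -0.333, 0.2484]
orientation: [180.0, 0.0, -178.9]
force: [0.6, -0.5, -0.3]
opening: 0.0403
gripper_force: 0.0
```

>>> apply_moves(targets=[{"travel":[-22,43,0],"roll":0,"jaw":40},{"travel":[-22,43,0],"roll":0,"jaw":40},{"travel":[-22,43,0],"roll":0,"jaw":40},{"travel":[-22,43,0],"roll":0,"jaw":40},{"travel":[-22,43,0],"roll":0,"jaw":40},{"travel":[-22,43,0],"roll":0,"jaw":40},{"travel":[-22,43,0],"roll":0,"jaw":40},{"travel":[0,0,0],"roll":0,"jaw":40},{"travel":[0,0,0],"roll":0,"jaw":40}])

```text
clock: 2.0
tool_pos: [0.5139, -0.0298, 0.2479]
orientation: [-180.0, -0.1, -178.7]
force: [-0.1, -0.6, -0.4]
opening: 0.04
gripper_force: 0.0
```

```bash
python3 - <<'E'
from h import *
o=ctrl.get_obs();print(o["joint_pos"],o["opening"],o["force"],o["tool_pos"],o["orientation"])
print(tool([.5465,.0150,.180]))
E
```

```text
[ 1.85541658e+01  5.43627735e+00 -1.92600152e+01 -1.08301838e-02
 -6.53840903e+01 -1.07278244e+02] 0.04000124168172687 [-0.14367992 -0.57312127 -0.39374898] [ 0.51386044 -0.02977553  0.24792461] [-1.79985521e+02 -7.96783450e-02 -1.78728607e+02]
[-33.71944294  44.05744274  67.86664926]
```

>>> apply_moves(targets=[{"travel":[-17,22,20],"roll":0,"jaw":40},{"travel":[-17,22,20],"roll":0,"jaw":40},{"travel":[0,0,30],"roll":0,"jaw":40},{"travel":[0,0,30],"roll":0,"jaw":40},{"travel":[0,0,30],"roll":0,"jaw":40},{"travel":[0,0,15],"roll":0,"jaw":40},{"travel":[0,0,12],"roll":0,"jaw":40},{"travel":[0,0,0],"roll":0,"jaw":40},{"travel":[0,0,0],"roll":0,"jaw":40}])

```text
clock: 2.9
tool_pos: [0.5473, 0.0133, 0.0922]
orientation: [-180.0, 0.0, -178.9]
force: [0.1, -0.3, -1.1]
opening: 0.04
gripper_force: 0.0
```

```bash
python3 - <<'E'
from h import *
o=ctrl.get_obs();print(o["force"],o["tool_pos"])
a=ctrl.snapshot("top")[180:330,170:350,::-1];b=ctrl.snapshot("side")[220:370,210:390,::-1]
cv2.imwrite("pics/c1.png",cv2.resize(np.hstack([a,b]),None,fx=2.2,fy=2.2,interpolation=cv2.INTER_CUBIC))
E
```

```text
[ 0.09277275 -0.27608181 -1.06096004] [0.54730379 0.01331461 0.09216306]
```

View pics/c1.png

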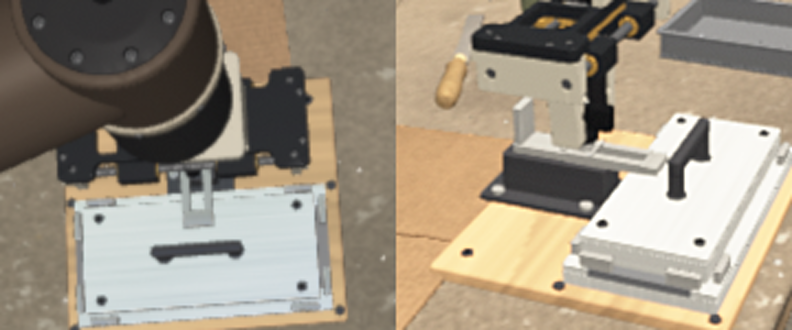

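The fingers straddle the knob bar, clear of the strap. Next I close the jaws.

>>> apply_moves(targets=[{"travel":[0,1,2],"roll":0,"jaw":40},{"travel":[0,0,0],"roll":0,"jaw":0},{"travel":[0,0,0],"roll":0,"jaw":0},{"travel":[0,0,0],"roll":0,"jaw":0},{"travel":[0,0,0],"roll":0,"jaw":0},{"travel":[0,0,0],"roll":0,"jaw":0},{"travel":[0,0,0],"roll":0,"jaw":0},{"travel":[0,0,0],"roll":0,"jaw":0}])

```text
clock: 3.8
tool_pos: [0.5472, 0.0167, 0.0898]
orientation: [179.9, 0.1, -178.8]
force: [-3.2, 10.4, 2.2]
opening: 0.021
gripper_force: 30.0
```

```bash
python3 - <<'E'
from h import *
o=ctrl.get_obs();print(o["force"],o["tool_pos"],o["opening"],o["gripper_force"])
b=ctrl.snapshot("side")[230:330,240:370,::-1]
cv2.imwrite("pics/c2.png",cv2.resize(b,None,fx=6,fy=6,interpolation=cv2.INTER_CUBIC))
E
```

```text
[-3.19469642 10.39273532  2.2298206 ] [0.54724418 0.01667912 0.08975879] 0.02096736849682563 30.008966102614067
```

View pics/c2.png

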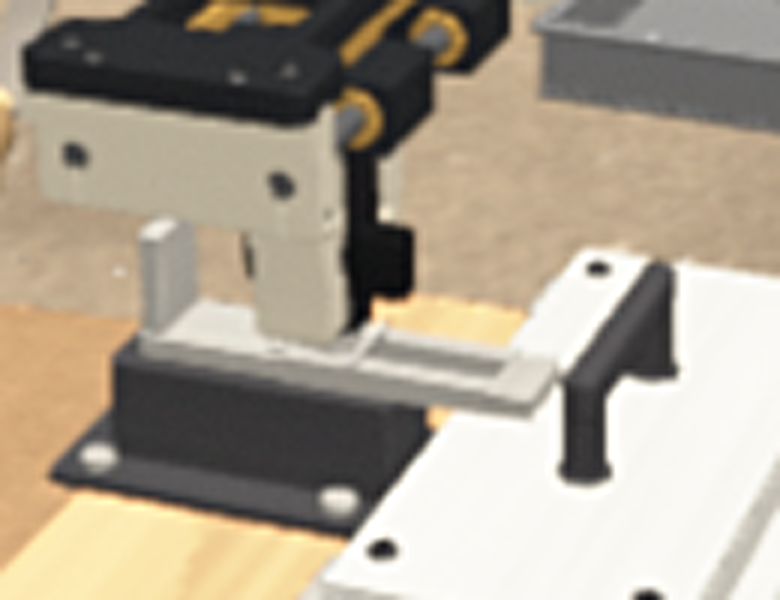

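The pads are stopped on something 21 mm wide, probably the hub below the bar, so I'll reopen, go 6 mm higher and centre better.

>>> apply_moves(targets=[{"travel":[0,0,0],"roll":0,"jaw":40},{"travel":[0,0,0],"roll":0,"jaw":40},{"travel":[0,2.5,-6.5],"roll":0,"jaw":40},{"travel":[0,0,0],"roll":0,"jaw":0},{"travel":[0,0,0],"roll":0,"jaw":0},{"travel":[0,0,0],"roll":0,"jaw":0},{"travel":[0,0,0],"roll":0,"jaw":0},{"travel":[0,0,0],"roll":0,"jaw":0},{"travel":[0,0,0],"roll":0,"jaw":0}])

```text
clock: 4.75
tool_pos: [0.5472, 0.0171, 0.0968]
orientation: [-180.0, 0.0, -178.9]
force: [-1.8, -1.8, 5.7]
opening: 0.0118
gripper_force: 55.3
```

>>> apply_moves(targets=[{"travel":[0,0,0],"roll":-7.8,"jaw":0},{"travel":[0,0,0],"roll":-7.8,"jaw":0},{"travel":[0,0,0],"roll":-7.8,"jaw":0},{"travel":[0,0,0],"roll":-7.8,"jaw":0},{"travel":[0,0,0],"roll":-7.8,"jaw":0},{"travel":[0,0,0],"roll":-7.8,"jaw":0},{"travel":[0,0,0],"roll":-7.8,"jaw":0},{"travel":[0,0,0],"roll":-7.8,"jaw":0},{"travel":[0,0,0],"roll":-7.8,"jaw":0},{"travel":[0,0,0],"roll":-7.8,"jaw":0}])

```text
clock: 5.75
tool_pos: [0.5469, 0.0173, 0.0968]
orientation: [-180.0, 0.0, -100.6]
force: [-3.1, 1.8, 8.9]
opening: 0.0115
gripper_force: 55.0
```

>>> apply_moves(targets=[{"travel":[0,0,0],"roll":0,"jaw":0},{"travel":[0,0,0],"roll":0,"jaw":0},{"travel":[0,0,0],"roll":0,"jaw":24},{"travel":[0,0,0],"roll":0,"jaw":24},{"travel":[0,0,0],"roll":0,"jaw":24},{"travel":[0,0,-20],"roll":0,"jaw":24},{"travel":[0,0,-20],"roll":0,"jaw":24},{"travel":[0,0,0],"roll":0,"jaw":24}])

```text
clock: 6.55
tool_pos: [0.5482, 0.0176, 0.1382]
orientation: [-179.8, 0.1, -100.8]
force: [0.2, 0.1, 0.6]
opening: 0.0239
gripper_force: 0.0
```

```bash
python3 - <<'E'
from h import *
o=ctrl.get_obs();print(o["force"],o["moment"],o["tool_pos"],o["orientation"],o["joint_pos"])
b=ctrl.snapshot("side")[230:330,240:370,::-1]
cv2.imwrite("pics/c3.png",cv2.resize(b,None,fx=5,fy=5,interpolation=cv2.INTER_CUBIC))
print(tool([.5965,.0172,.138]))
E
```

```text
[0.23930922 0.12961211 0.61723061] [ 0.09582107  0.05622752 -0.01622045] [0.54818008 0.01763186 0.13821434] [-1.79826100e+02  8.04546638e-02 -1.00840877e+02] [ 2.23307336e+01  1.43256796e+01 -2.40063945e+01  3.55404717e-02
 -5.14783502e+01 -3.31938218e+01]
[ -8.94550833 -48.28930106  -1.05353958]
```

View pics/c3.png

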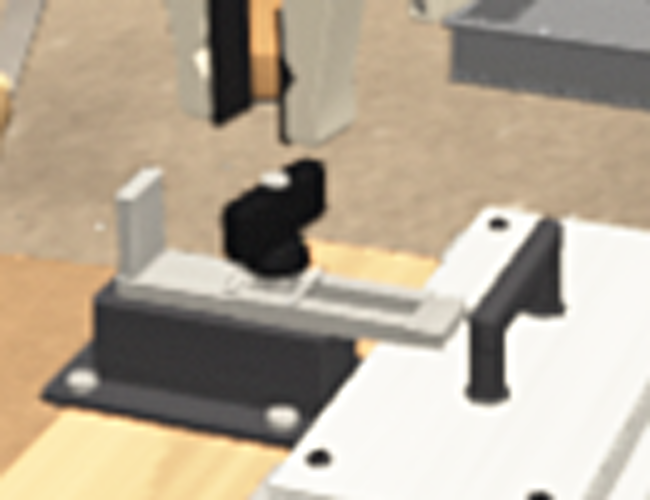

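The knob now lies across the strap. I align the wrist and grip the tab across its thickness.

>>> apply_moves(targets=[{"travel":[0,0,0],"roll":-6,"jaw":24},{"travel":[0,0,0],"roll":-6,"jaw":24},{"travel":[0,-24,0],"roll":0,"jaw":24},{"travel":[0,-24,0],"roll":0,"jaw":24},{"travel":[0,0,0],"roll":0,"jaw":24},{"travel":[0,0,20],"roll":0,"jaw":24},{"travel":[0,0,20],"roll":0,"jaw":24},{"travel":[0,0,13],"roll":0,"jaw":24},{"travel":[0,0,0],"roll":0,"jaw":24}])

```text
clock: 7.5
tool_pos: [0.5936, 0.0179, 0.0812]
orientation: [179.8, -0.1, -88.9]
force: [-0.2, 0.1, 0.7]
opening: 0.024
gripper_force: 0.0
```

>>> apply_moves(targets=[{"travel":[0,0,0],"roll":0,"jaw":0},{"travel":[0,0,0],"roll":0,"jaw":0},{"travel":[0,0,0],"roll":0,"jaw":0},{"travel":[0,0,0],"roll":0,"jaw":0},{"travel":[0,0,0],"roll":0,"jaw":0},{"travel":[0,0,0],"roll":0,"jaw":0}])

```text
clock: 8.1
tool_pos: [0.5962, 0.0185, 0.0839]
orientation: [-179.8, 0.0, -88.8]
force: [4.6, -1.8, -1.1]
opening: 0.0067
gripper_force: 30.0
```

Gripped at 6.7 mm; I draw the strap back about 42 mm.

>>> apply_moves(targets=[{"travel":[0,-8,0],"roll":0,"jaw":0},{"travel":[0,-8,0],"roll":0,"jaw":0},{"travel":[0,-8,0],"roll":0,"jaw":0},{"travel":[0,-8,0],"roll":0,"jaw":0},{"travel":[0,-8,0],"roll":0,"jaw":0},{"travel":[0,-2,0],"roll":0,"jaw":0},{"travel":[0,0,0],"roll":0,"jaw":0},{"travel":[0,0,0],"roll":0,"jaw":0}])

```text
clock: 8.9
tool_pos: [0.6384, 0.0193, 0.0838]
orientation: [-179.9, 0.0, -88.8]
force: [1.0, 1.0, 5.6]
opening: 0.0067
gripper_force: 30.0
```

>>> apply_moves(targets=[{"travel":[0,0,0],"roll":0,"jaw":24},{"travel":[0,0,0],"roll":0,"jaw":24},{"travel":[0,0,0],"roll":0,"jaw":24},{"travel":[0,0,-40],"roll":0,"jaw":40},{"travel":[0,0,-40],"roll":0,"jaw":40},{"travel":[0,0,-40],"roll":0,"jaw":40},{"travel":[0,0,0],"roll":0,"jaw":40},{"travel":[0,0,0],"roll":0,"jaw":40}])

```text
clock: 9.7
tool_pos: [0.6371, 0.0193, 0.2041]
orientation: [-179.9, 0.1, -88.9]
force: [-0.0, -0.3, 0.3]
opening: 0.0399
gripper_force: 0.0
```

```bash
python3 - <<'E'
from h import *
b=ctrl.snapshot("side")[230:350,210:390,::-1]
cv2.imwrite("pics/c4.png",cv2.resize(b,None,fx=4,fy=4,interpolation=cv2.INTER_CUBIC))
print(tool([.4625,.0145,.075]),ctrl.get_obs()["joint_pos"])
E
```

```text
[  1.27167451 173.85897373 127.76574074] [ 1.92369154e+01  1.87935486e+01 -8.07457548e+00 -3.51265974e-02
 -6.31579175e+01 -1.80974077e+01]
```

View pics/c4.png

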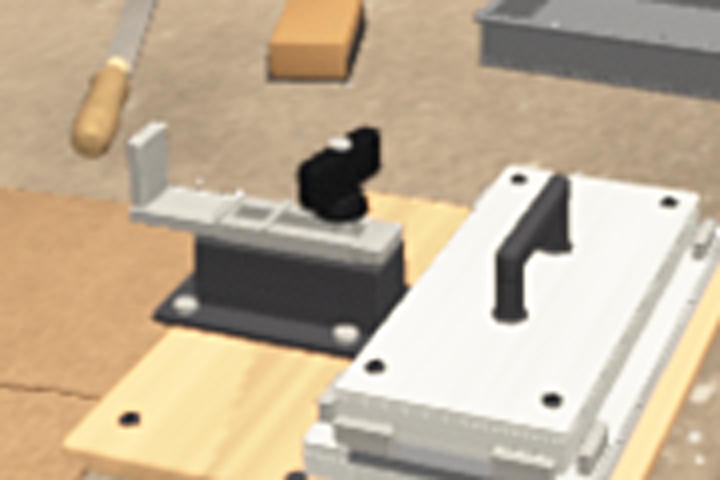

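The strap is fully clear of the lid. Next I grip the lid handle.

>>> apply_moves(targets=[{"travel":[0,43,0],"roll":0,"jaw":40},{"travel":[0,43,0],"roll":0,"jaw":40},{"travel":[0,43,0],"roll":0,"jaw":40},{"travel":[0,43,0],"roll":0,"jaw":40},{"travel":[0,0,40],"roll":0,"jaw":40},{"travel":[0,0,40],"roll":0,"jaw":40},{"travel":[0,0,30],"roll":0,"jaw":40},{"travel":[0,0,16],"roll":0,"jaw":40},{"travel":[0,0,0],"roll":0,"jaw":40},{"travel":[0,0,0],"roll":0,"jaw":40}])

```text
clock: 10.75
tool_pos: [0.4645, 0.0154, 0.0765]
orientation: [179.9, -0.1, -88.8]
force: [0.3, 0.2, 0.6]
opening: 0.0401
gripper_force: 0.0
```

>>> apply_moves(targets=[{"travel":[0,0,0],"roll":0,"jaw":0},{"travel":[0,0,0],"roll":0,"jaw":0},{"travel":[0,0,0],"roll":0,"jaw":0},{"travel":[0,0,0],"roll":0,"jaw":0},{"travel":[0,0,0],"roll":0,"jaw":0},{"travel":[0,0,0],"roll":0,"jaw":0},{"travel":[0,0,0],"roll":0,"jaw":0}])

```text
clock: 11.45
tool_pos: [0.464, 0.0154, 0.0772]
orientation: [179.9, -0.0, -88.9]
force: [-5.3, 1.3, 6.3]
opening: 0.0096
gripper_force: 30.0
```

```bash
python3 - <<'E'
from h import *
o=ctrl.get_obs();print(o["force"],o["moment"],o["tool_pos"],o["orientation"],o["opening"])
E
```

```text
[-5.33814328  1.2776436   6.2747189 ] [ 0.33689776  2.15115129 -0.01277817] [0.46395538 0.01539476 0.07723062] [ 1.79913398e+02 -1.98365096e-02 -8.88769870e+01] 0.009567016914866498
```

>>> apply_moves(targets=[{"travel":[0,0,-8],"roll":0,"jaw":0},{"travel":[0,0,-12],"roll":0,"jaw":0},{"travel":[0,0,-15],"roll":0,"jaw":0},{"travel":[0,0,-15],"roll":0,"jaw":0},{"travel":[0,0,0],"roll":0,"jaw":0},{"travel":[0,0,0],"roll":0,"jaw":0}])

```text
clock: 12.05
tool_pos: [0.4655, 0.0159, 0.1276]
orientation: [-179.9, 0.0, -88.9]
force: [0.5, 0.3, -0.6]
opening: 0.0005
gripper_force: 0.0
```

>>> apply_moves(targets=[{"travel":[-15,-3,0],"roll":0,"jaw":0},{"travel":[-25,-3,0],"roll":0,"jaw":0},{"travel":[-25,-3,0],"roll":0,"jaw":0},{"travel":[-30,-4,0],"roll":0,"jaw":0},{"travel":[-30,-4,0],"roll":0,"jaw":0},{"travel":[-30,-4,0],"roll":0,"jaw":0},{"travel":[-30,-4,0],"roll":0,"jaw":0},{"travel":[-30,-4,0],"roll":0,"jaw":0},{"travel":[-20,-2,0],"roll":0,"jaw":0},{"travel":[-10,0,0],"roll":0,"jaw":0}])

```text
clock: 13.05
tool_pos: [0.491, 0.2631, 0.1263]
orientation: [180.0, -0.0, -88.8]
force: [-0.4, -0.5, -0.1]
opening: 0.0001
gripper_force: 0.0
```

```bash
python3 - <<'E'
from h import *
b=ctrl.snapshot("side")[200:480,100:420,::-1]
a=ctrl.snapshot("top")[190:350,20:340,::-1]
cv2.imwrite("pics/c5.png",cv2.resize(np.vstack([a,b]),None,fx=1.35,fy=1.35))
o=ctrl.get_obs();print(o["force"],o["moment"],o["tool_pos"],o["orientation"],o["opening"])
E
```

```text
[-0.77904272 -0.68498177  0.40003153] [-0.00812243  0.12159577  0.04085523] [0.49076835 0.26205515 0.12646249] [ 1.79961556e+02 -3.69298891e-02 -8.87945901e+01] 0.0006002343060078685
```

View pics/c5.png

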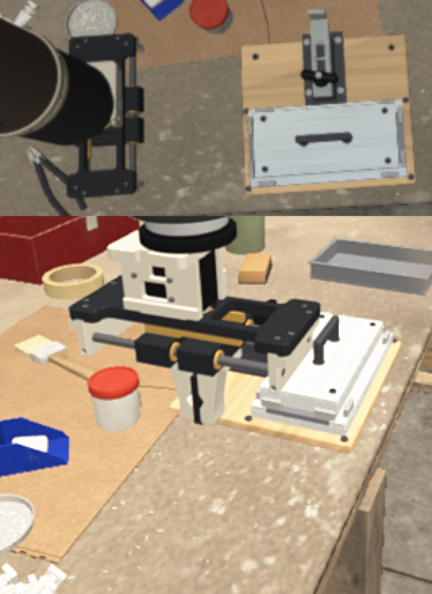

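The grip slackened during the lift. The lid is still seated on the mould, so I go back and regrip slightly lower.

>>> apply_moves(targets=[{"travel":[30,4,0],"roll":0,"jaw":40},{"travel":[35,4,0],"roll":0,"jaw":40},{"travel":[35,5,0],"roll":0,"jaw":40},{"travel":[35,5,0],"roll":0,"jaw":40},{"travel":[35,5,0],"roll":0,"jaw":40},{"travel":[35,4,0],"roll":0,"jaw":40},{"travel":[25,3,0],"roll":0,"jaw":40},{"travel":[15,1,0],"roll":0,"jaw":40},{"travel":[0,0,0],"roll":0,"jaw":40},{"travel":[0,0,0],"roll":0,"jaw":40}])

```text
clock: 14.15
tool_pos: [0.4646, 0.0149, 0.1272]
orientation: [-180.0, 0.0, -89.0]
force: [0.5, 0.2, 0.2]
opening: 0.0401
gripper_force: 0.0
```

```bash
python3 - <<'E'
from h import *
a=ctrl.snapshot("side")[230:350,210:410,::-1]
cv2.imwrite("pics/c6.png",cv2.resize(a,None,fx=3.5,fy=3.5))
o=ctrl.get_obs();print(o["tool_pos"],o["orientation"],o["opening"])
E
```

```text
[0.4648312  0.01547248 0.12718596] [-1.79982584e+02  9.34191811e-03 -8.89136599e+01] 0.0399835379660326
```

View pics/c6.png

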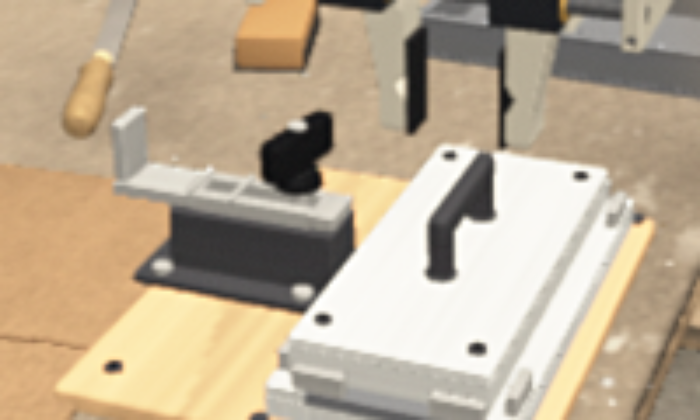

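The lid is still seated. I go down, close and try a small lift.

>>> apply_moves(targets=[{"travel":[0,0,25],"roll":0,"jaw":40},{"travel":[0,0,20],"roll":0,"jaw":40},{"travel":[0,0,8],"roll":0,"jaw":40},{"travel":[0,1,0],"roll":0,"jaw":40},{"travel":[0,0,0],"roll":0,"jaw":0},{"travel":[0,0,0],"roll":0,"jaw":0},{"travel":[0,0,0],"roll":0,"jaw":0},{"travel":[0,0,0],"roll":0,"jaw":0},{"travel":[0,0,0],"roll":0,"jaw":0},{"travel":[0,0,0],"roll":0,"jaw":0}])

```text
clock: 15.2
tool_pos: [0.4642, 0.0158, 0.0745]
orientation: [-180.0, 0.0, -88.9]
force: [-1.2, 0.8, 7.3]
opening: 0.01
gripper_force: 30.0
```

>>> apply_moves(targets=[{"travel":[0,0,-4],"roll":0,"jaw":0},{"travel":[0,0,-4],"roll":0,"jaw":0},{"travel":[0,0,-6],"roll":0,"jaw":0},{"travel":[0,0,-8],"roll":0,"jaw":0},{"travel":[0,0,0],"roll":0,"jaw":0},{"travel":[0,0,0],"roll":0,"jaw":0}])

```text
clock: 15.8
tool_pos: [0.4641, 0.0158, 0.0963]
orientation: [-180.0, 0.0, -88.9]
force: [0.2, -0.1, -6.9]
opening: 0.0093
gripper_force: 30.0
```

Holding it, with 6.9 N on the wrist. I lift further and carry it left.

>>> apply_moves(targets=[{"travel":[0,0,-10],"roll":0,"jaw":0},{"travel":[0,0,-15],"roll":0,"jaw":0},{"travel":[-15,-3,0],"roll":0,"jaw":0},{"travel":[-25,-3,0],"roll":0,"jaw":0},{"travel":[-30,-4,0],"roll":0,"jaw":0},{"travel":[-35,-4,0],"roll":0,"jaw":0},{"travel":[-35,-4,0],"roll":0,"jaw":0},{"travel":[-35,-4,0],"roll":0,"jaw":0},{"travel":[-35,-4,0],"roll":0,"jaw":0},{"travel":[-25,-4,0],"roll":0,"jaw":0}])

```text
clock: 16.8
tool_pos: [0.4893, 0.254, 0.121]
orientation: [-180.0, 0.0, -88.8]
force: [0.6, 0.2, -6.9]
opening: 0.0095
gripper_force: 30.0
```

>>> apply_moves(targets=[{"travel":[-10,-1,0],"roll":0,"jaw":0},{"travel":[0,0,0],"roll":0,"jaw":0},{"travel":[0,0,20],"roll":0,"jaw":0},{"travel":[0,0,20],"roll":0,"jaw":0},{"travel":[0,0,20],"roll":0,"jaw":0},{"travel":[0,0,8],"roll":0,"jaw":0},{"travel":[0,0,0],"roll":0,"jaw":0}])

```text
clock: 17.5
tool_pos: [0.4894, 0.2601, 0.052]
orientation: [179.9, -0.1, -88.9]
force: [0.3, 0.9, -6.9]
opening: 0.0098
gripper_force: 30.0
```

>>> apply_moves(targets=[{"travel":[0,0,3],"roll":0,"jaw":0},{"travel":[0,0,2.5],"roll":0,"jaw":0},{"travel":[0,0,0],"roll":0,"jaw":0},{"travel":[0,0,0],"roll":0,"jaw":30},{"travel":[0,0,0],"roll":0,"jaw":30},{"travel":[0,0,0],"roll":0,"jaw":30},{"travel":[0,0,-40],"roll":0,"jaw":30},{"travel":[0,0,-40],"roll":0,"jaw":30},{"travel":[0,0,-40],"roll":0,"jaw":40},{"travel":[0,0,0],"roll":0,"jaw":40}])

```text
clock: 18.5
tool_pos: [0.4929, 0.2635, 0.1741]
orientation: [-179.5, 0.4, -88.8]
force: [0.3, 0.7, -0.4]
opening: 0.0381
gripper_force: 0.0
```

```bash
python3 - <<'E'
from h import *
a=ctrl.snapshot("top");cv2.imwrite("pics/top1.png",a[:,:,::-1])
cv2.imwrite("pics/c7.png",cv2.resize(a[205:335,190:340,::-1],None,fx=4.5,fy=4.5,interpolation=cv2.INTER_CUBIC))
cv2.imwrite("pics/c8.png",cv2.resize(a[150:350,0:640,::-1],None,fx=1.25,fy=1.25,interpolation=cv2.INTER_CUBIC))
o=ctrl.get_obs();print(o["tool_pos"],o["orientation"],o["joint_pos"])
E
```

```text
[0.49161826 0.26266733 0.17119207] [-179.69338393    0.27771617  -88.83484435] [ 4.82665266e+01  1.30032479e+01 -2.07923786e+01  4.30160665e-02
 -5.57922240e+01 -4.71261695e+01]
```

View pics/c7.png

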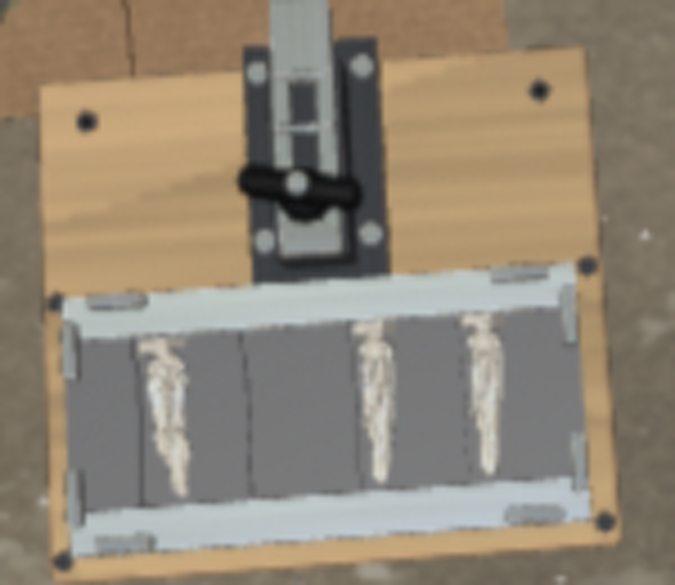

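View pics/c8.png

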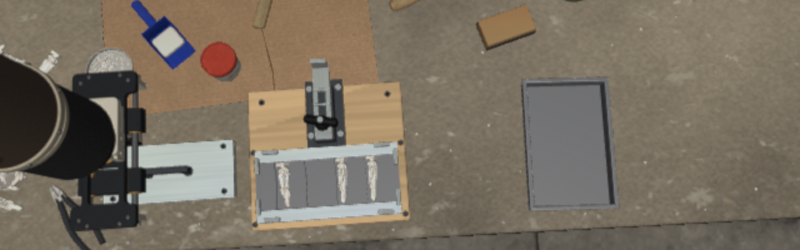

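Three figures are in the mould, at y = +69, −23 and −69 mm. In the crop they run from (162,340) to (181,493), (372,322) to (381,482) and (482,315) to (490,473). The tray is unmoved.

```bash
python3 - <<'E'
from h import *
np.set_printoptions(precision=4,suppress=True)
u=lambda p,z:ray("top",uncrop(p,190,205,4.5),z)
for a,b in[((162,340),(181,493)),((372,322),(381,482)),((482,315),(490,473))]:
    A,B=u(a,.036),u(b,.036);d=A-B
    print((A+B)/2,np.linalg.norm(d),np.degrees(np.arctan2(d[1],d[0])))
o=np.array([.4622,.0155]);c,s=np.cos(.0193),np.sin(.0193)
for y in(.069,-.023,-.069): print(o+np.array([-s*y,c*y]))
print("tray",fit(np.array([[100,65],[100,-65],[-100,-65],[-100,65]])/1e3,[ray("top",p,.032) for p in[(417.6,214),(484.8,211.6),(495,315.6),(423,318)]])[:2])
E
```

```text
[0.4615 0.0784 0.036 ] 0.06519823042719716 5.9342017080869525
[ 0.463 -0.008  0.036] 0.06771306197674545 1.1890949534027762
[ 0.4639 -0.0544  0.036 ] 0.06690280412522988 0.3807689354261701
[0.4609 0.0845]
[ 0.4626 -0.0075]
[ 0.4635 -0.0535]
tray (array([ 0.5027, -0.3601]), np.float64(-1.307139229358115))
```

>>> apply_moves(targets=[{"travel":[0,0,0],"roll":8.5,"jaw":28},{"travel":[0,0,0],"roll":8.5,"jaw":28},{"travel":[0,0,0],"roll":8.5,"jaw":28},{"travel":[0,0,0],"roll":8.5,"jaw":28},{"travel":[0,0,0],"roll":8.5,"jaw":28},{"travel":[0,0,0],"roll":8.5,"jaw":28},{"travel":[0,0,0],"roll":8.5,"jaw":28},{"travel":[0,0,0],"roll":8.5,"jaw":28},{"travel":[0,0,0],"roll":8.5,"jaw":28},{"travel":[0,0,0],"roll":8.5,"jaw":28}])

```text
clock: 19.55
tool_pos: [0.4897, 0.261, 0.1666]
orientation: [-180.0, -0.1, -174.2]
force: [0.6, 0.5, 0.2]
opening: 0.0278
gripper_force: 0.0
```

>>> apply_moves(targets=[{"travel":[0,0,0],"roll":0,"jaw":28},{"travel":[0,0,0],"roll":0,"jaw":28}])

```text
clock: 19.75
tool_pos: [0.4899, 0.2611, 0.167]
orientation: [-180.0, -0.0, -173.6]
force: [-0.3, -0.0, 0.1]
opening: 0.0281
gripper_force: 0.0
```

```bash
python3 - <<'E'
from h import *
o=ctrl.get_obs();print(o["tool_pos"],o["orientation"])
print(tool([.4615,.0795,.052]))
E
```

```text
[0.48988136 0.26106518 0.16697636] [-1.79971104e+02 -4.04654048e-02 -1.73608579e+02]
[  48.3356047  -177.21924176  115.09991384]
```

>>> apply_moves(targets=[{"travel":[12,-44,0],"roll":0,"jaw":28},{"travel":[12,-44,0],"roll":0,"jaw":28},{"travel":[12,-44,0],"roll":0,"jaw":28},{"travel":[12,-45,0],"roll":0,"jaw":28},{"travel":[0,0,35],"roll":0,"jaw":28},{"travel":[0,0,35],"roll":0,"jaw":28},{"travel":[0,0,25],"roll":0,"jaw":28},{"travel":[0,0,10],"roll":0,"jaw":28},{"travel":[0,0,0],"roll":0,"jaw":28},{"travel":[0,0,0],"roll":0,"jaw":28}])

```text
clock: 20.75
tool_pos: [0.4619, 0.0805, 0.0633]
orientation: [-180.0, 0.0, -173.8]
force: [0.9, -0.2, 0.9]
opening: 0.0278
gripper_force: 0.0
```

```bash
python3 - <<'E'
from h import *
o=ctrl.get_obs();print(o["tool_pos"],o["orientation"],o["force"])
print(tool([.4615,.0795,.052]))
a=ctrl.snapshot("side")[230:380,240:420,::-1]
cv2.imwrite("pics/c9.png",cv2.resize(a,None,fx=4,fy=4))
E
```

```text
[0.46187452 0.08052697 0.06325422] [-1.79999980e+02  3.57447458e-02 -1.73759324e+02] [ 0.85601512 -0.22165823  0.87357892]
[ 0.49095925 -0.98017129 11.25391435]
```

View pics/c9.png

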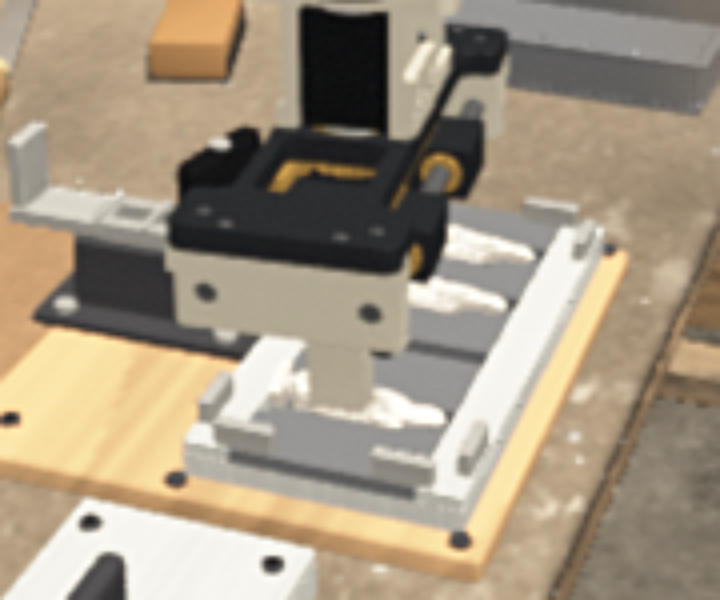

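The fingers straddle the left figure with its ends visible. I go down 11 mm, grip and lift.

>>> apply_moves(targets=[{"travel":[0,-1,8],"roll":0,"jaw":28},{"travel":[0,0,3],"roll":0,"jaw":28},{"travel":[0,0,0],"roll":0,"jaw":0},{"travel":[0,0,0],"roll":0,"jaw":0},{"travel":[0,0,0],"roll":0,"jaw":0},{"travel":[0,0,0],"roll":0,"jaw":0},{"travel":[0,0,0],"roll":0,"jaw":0},{"travel":[0,0,-5],"roll":0,"jaw":0},{"travel":[0,0,-10],"roll":0,"jaw":0},{"travel":[0,0,-15],"roll":0,"jaw":0}])

```text
clock: 21.8
tool_pos: [0.461, 0.0789, 0.0818]
orientation: [-180.0, -0.1, -173.8]
force: [-0.1, 0.1, -0.3]
opening: 0.012
gripper_force: 28.8
```

>>> apply_moves(targets=[{"travel":[0,0,-30],"roll":0,"jaw":0},{"travel":[0,0,-30],"roll":0,"jaw":0},{"travel":[0,0,0],"roll":0,"jaw":0},{"travel":[0,0,0],"roll":0,"jaw":0}])

```text
clock: 22.2
tool_pos: [0.4617, 0.0792, 0.1425]
orientation: [179.9, 0.1, -173.9]
force: [-0.1, -0.1, -0.3]
opening: 0.0119
gripper_force: 28.8
```

```bash
python3 - <<'E'
from h import *
print(tool([.548,-.360,.140]))
E
```

```text
[ -38.95505928 -445.94164737    2.11687606]
```

>>> apply_moves(targets=[{"travel":[-4,-42,0],"roll":0,"jaw":0},{"travel":[-4,-45,0],"roll":0,"jaw":0},{"travel":[-4,-45,0],"roll":0,"jaw":0},{"travel":[-4,-45,0],"roll":0,"jaw":0},{"travel":[-4,-45,0],"roll":0,"jaw":0},{"travel":[-4,-45,0],"roll":0,"jaw":0},{"travel":[-4,-45,0],"roll":0,"jaw":0},{"travel":[-4,-45,0],"roll":0,"jaw":0},{"travel":[-4,-45,0],"roll":0,"jaw":0},{"travel":[-3,-40,0],"roll":0,"jaw":0}])

```text
clock: 23.2
tool_pos: [0.5467, -0.3582, 0.1398]
orientation: [179.9, -0.1, -173.9]
force: [0.7, 0.3, 0.6]
opening: 0.0124
gripper_force: 28.8
```

```bash
python3 - <<'E'
from h import *
o=ctrl.get_obs();print(o["tool_pos"],o["opening"],o["gripper_force"])
a=ctrl.snapshot("top");b=ctrl.snapshot("side")[150:310,270:510,::-1]
cv2.imwrite("pics/c10.png",cv2.resize(np.hstack([a[180:340,360:560,::-1],b]),None,fx=1.8,fy=1.8))
print(tool([.548,-.360,.040]))
E
```

```text
[ 0.5467322  -0.3582248   0.13983854] 0.012392280753208662 28.834925336268498
[-1.60931569  0.10298195 99.06569498]
```

View pics/c10.png

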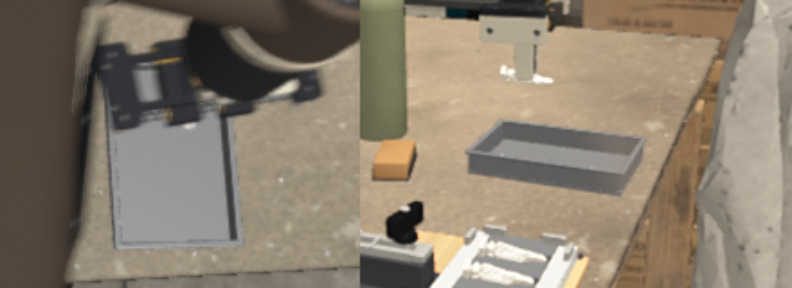

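The figure is held over the far half of the tray, and the tray corners at (424,318) and (494,315) show it hasn't moved. I lower and release.

>>> apply_moves(targets=[{"travel":[0,0,35],"roll":0,"jaw":0},{"travel":[0,0,35],"roll":0,"jaw":0},{"travel":[0,0,20],"roll":0,"jaw":0},{"travel":[0,0,10],"roll":0,"jaw":0},{"travel":[0,0,4],"roll":0,"jaw":0},{"travel":[0,0,0],"roll":0,"jaw":0},{"travel":[0,0,0],"roll":0,"jaw":26},{"travel":[0,0,0],"roll":0,"jaw":26},{"travel":[0,0,-20],"roll":0,"jaw":26},{"travel":[0,0,-40],"roll":0,"jaw":26}])

```text
clock: 24.3
tool_pos: [0.5457, -0.3554, 0.0959]
orientation: [179.9, -0.3, -173.9]
force: [1.1, -0.1, -1.2]
opening: 0.0257
gripper_force: 0.0
```

>>> apply_moves(targets=[{"travel":[0,0,-44],"roll":5,"jaw":26},{"travel":[0,0,0],"roll":0,"jaw":26},{"travel":[0,0,0],"roll":0,"jaw":26}])

```text
clock: 24.6
tool_pos: [0.5484, -0.3564, 0.1441]
orientation: [-179.9, 0.3, -178.8]
force: [-0.2, 0.3, -0.5]
opening: 0.0257
gripper_force: 0.0
```

```bash
python3 - <<'E'
from h import *
o=ctrl.get_obs();print(o["tool_pos"],o["orientation"])
print(tool([.463,-.0072,.0525]))
E
```

```text
[ 0.54836639 -0.35636877  0.14410799] [-179.92491158    0.25459238 -178.84341727]
[ 78.70737905 350.94003016  90.79931223]
```

>>> apply_moves(targets=[{"travel":[10,44,0],"roll":0,"jaw":26},{"travel":[10,44,0],"roll":0,"jaw":26},{"travel":[10,44,0],"roll":0,"jaw":26},{"travel":[10,44,0],"roll":0,"jaw":26},{"travel":[10,44,0],"roll":0,"jaw":26},{"travel":[10,44,0],"roll":0,"jaw":26},{"travel":[10,44,0],"roll":0,"jaw":26},{"travel":[9,43,0],"roll":0,"jaw":26},{"travel":[0,0,35],"roll":0,"jaw":26},{"travel":[0,0,35],"roll":0,"jaw":26}])

```text
clock: 25.6
tool_pos: [0.4617, -0.0049, 0.0714]
orientation: [179.9, 0.2, -178.6]
force: [0.5, -0.5, -0.8]
opening: 0.0258
gripper_force: 0.0
```

>>> apply_moves(targets=[{"travel":[0,0,0],"roll":0,"jaw":26},{"travel":[0,0,0],"roll":0,"jaw":26}])

```text
clock: 25.8
tool_pos: [0.461, -0.0071, 0.0714]
orientation: [-179.9, -0.1, -178.8]
force: [0.4, -0.4, 1.2]
opening: 0.0263
gripper_force: 0.0
```

```bash
python3 - <<'E'
from h import *
print(tool([.463,-.0072,.0525]))
E
```

```text
[-2.07881341 -0.06855732 18.88058632]
```

>>> apply_moves(targets=[{"travel":[-1,0,12],"roll":0,"jaw":26},{"travel":[0,0,7],"roll":0,"jaw":26},{"travel":[0,0,0],"roll":0,"jaw":0},{"travel":[0,0,0],"roll":0,"jaw":0},{"travel":[0,0,0],"roll":0,"jaw":0},{"travel":[0,0,0],"roll":0,"jaw":0},{"travel":[0,0,0],"roll":0,"jaw":0},{"travel":[0,0,-5],"roll":0,"jaw":0},{"travel":[0,0,-15],"roll":0,"jaw":0},{"travel":[0,0,-25],"roll":0,"jaw":0}])

```text
clock: 26.8
tool_pos: [0.4612, -0.0072, 0.0971]
orientation: [-179.9, -0.2, -178.9]
force: [0.4, 0.2, 0.1]
opening: 0.0102
gripper_force: 26.9
```

>>> apply_moves(targets=[{"travel":[0,0,-45],"roll":0,"jaw":0},{"travel":[0,0,0],"roll":0,"jaw":0},{"travel":[0,0,0],"roll":0,"jaw":0}])

```text
clock: 27.1
tool_pos: [0.4629, -0.0065, 0.1437]
orientation: [179.9, 0.2, -178.9]
force: [-0.4, 0.5, -0.8]
opening: 0.0103
gripper_force: 26.9
```

```bash
python3 - <<'E'
from h import *
t=ctrl.snapshot("top");cv2.imwrite("pics/t2.png",t[:,:,::-1])
# tray check: grey-tray mask vs first frames
a=cv2.imread("pics/top1.png");d=cv2.absdiff(a,t[:,:,::-1])[200:330,405:505].max(2)
ys,xs=np.nonzero(d>45);print(len(xs),xs.min()+405,xs.max()+405,ys.min()+200,ys.max()+200) if len(xs) else print("same")
print(tool([.457,-.337,.140]))
E
```

```text
214 445 455 225 258
[  11.63701968 -330.10219967    2.42850784]
```

Figure 1 lies in the tray and the tray is unmoved. I carry figure 2 to the near-left spot.

>>> apply_moves(targets=[{"travel":[1,-40,0],"roll":0,"jaw":0},{"travel":[2,-45,0],"roll":0,"jaw":0},{"travel":[2,-45,0],"roll":0,"jaw":0},{"travel":[2,-45,0],"roll":0,"jaw":0},{"travel":[2,-45,0],"roll":0,"jaw":0},{"travel":[2,-45,0],"roll":0,"jaw":0},{"travel":[1,-40,0],"roll":0,"jaw":0},{"travel":[0,-25,0],"roll":0,"jaw":0},{"travel":[0,0,35],"roll":0,"jaw":0},{"travel":[0,0,35],"roll":0,"jaw":0}])

```text
clock: 28.15
tool_pos: [0.4564, -0.3379, 0.0708]
orientation: [180.0, -0.0, -179.0]
force: [1.0, 0.3, -1.7]
opening: 0.0099
gripper_force: 26.9
```

>>> apply_moves(targets=[{"travel":[0,0,0],"roll":0,"jaw":0},{"travel":[0,0,0],"roll":0,"jaw":0}])

```text
clock: 28.35
tool_pos: [0.4562, -0.3368, 0.0717]
orientation: [180.0, -0.2, -178.8]
force: [0.8, 0.0, 1.3]
opening: 0.01
gripper_force: 26.9
```

```bash
python3 - <<'E'
from h import *
print(ctrl.get_obs()["opening"],tool([.457,-.337,.0365]))
E
```

```text
0.01003586460700459 [-0.9010205  -0.27968387 35.16880635]
```

>>> apply_moves(targets=[{"travel":[0,0,20],"roll":0,"jaw":0},{"travel":[0,0,11],"roll":0,"jaw":0},{"travel":[0,0,4],"roll":0,"jaw":0},{"travel":[0,0,0],"roll":0,"jaw":0},{"travel":[0,0,0],"roll":0,"jaw":24},{"travel":[0,0,0],"roll":0,"jaw":24},{"travel":[0,0,-20],"roll":0,"jaw":26},{"travel":[0,0,-40],"roll":0,"jaw":26},{"travel":[0,0,-45],"roll":0,"jaw":26},{"travel":[0,0,0],"roll":0,"jaw":26}])

```text
clock: 29.35
tool_pos: [0.4605, -0.3386, 0.1497]
orientation: [-179.7, 0.6, -178.8]
force: [0.8, 0.5, 0.5]
opening: 0.0263
gripper_force: 0.0
```

```bash
python3 - <<'E'
from h import *
print(tool([.4638,-.0535,.0525]))
E
```

```text
[ -8.35973516 285.50658004  95.79078109]
```

>>> apply_moves(targets=[{"travel":[-1,41,0],"roll":0,"jaw":26},{"travel":[-1,41,0],"roll":0,"jaw":26},{"travel":[-1,41,0],"roll":0,"jaw":26},{"travel":[-1,41,0],"roll":0,"jaw":26},{"travel":[-1,41,0],"roll":0,"jaw":26},{"travel":[-1,41,0],"roll":0,"jaw":26},{"travel":[-1,37,0],"roll":0,"jaw":26},{"travel":[0,0,35],"roll":0,"jaw":26},{"travel":[0,0,30],"roll":0,"jaw":26},{"travel":[0,0,0],"roll":0,"jaw":26}])

```text
clock: 30.35
tool_pos: [0.4562, -0.0539, 0.0753]
orientation: [-179.9, -0.3, -178.8]
force: [-0.7, 0.1, 1.3]
opening: 0.0262
gripper_force: 0.0
```

>>> apply_moves(targets=[{"travel":[0,0,0],"roll":0,"jaw":26},{"travel":[0,0,0],"roll":0,"jaw":26}])

```text
clock: 30.55
tool_pos: [0.4595, -0.0539, 0.0791]
orientation: [180.0, 0.1, -178.9]
force: [0.4, 0.3, -0.3]
opening: 0.0262
gripper_force: 0.0
```

```bash
python3 - <<'E'
from h import *
print(tool([.4638,-.0535,.0525]))
E
```

```text
[-4.20226491  0.30130206 26.58311079]
```

>>> apply_moves(targets=[{"travel":[-4,0,16],"roll":0,"jaw":26},{"travel":[0,0,10],"roll":0,"jaw":26},{"travel":[0,0,0],"roll":0,"jaw":0},{"travel":[0,0,0],"roll":0,"jaw":0},{"travel":[0,0,0],"roll":0,"jaw":0},{"travel":[0,0,0],"roll":0,"jaw":0},{"travel":[0,0,0],"roll":0,"jaw":0},{"travel":[0,0,-5],"roll":0,"jaw":0},{"travel":[0,0,-15],"roll":0,"jaw":0},{"travel":[0,0,-25],"roll":0,"jaw":0}])

```text
clock: 31.55
tool_pos: [0.4613, -0.054, 0.0962]
orientation: [-180.0, -0.2, -178.9]
force: [1.0, 0.2, -0.2]
opening: 0.0105
gripper_force: 30.0
```

>>> apply_moves(targets=[{"travel":[0,0,-45],"roll":0,"jaw":0},{"travel":[0,0,0],"roll":0,"jaw":0},{"travel":[0,0,0],"roll":0,"jaw":0}])

```text
clock: 31.85
tool_pos: [0.463, -0.0535, 0.1429]
orientation: [179.9, 0.2, -178.9]
force: [-0.8, 0.8, -0.7]
opening: 0.0106
gripper_force: 30.0
```

```bash
python3 - <<'E'
from h import *
t=ctrl.snapshot("top");cv2.imwrite("pics/t3.png",t[:,:,::-1])
a=cv2.imread("pics/top1.png");d=(cv2.absdiff(a,t[:,:,::-1])[200:330,405:505].max(2)>45).astype(np.uint8)
print(cv2.connectedComponentsWithStats(d)[2][1:]+[405,200,0,0,0])
print(tool([.457,-.382,.140]))
E
```

```text
[[445 224  11  35 218]
 [436 271  13  36 199]]
[  11.65795945 -328.13117331    1.56384481]
```

Both placed figures lie in the tray, which is still unmoved. Now the third.

>>> apply_moves(targets=[{"travel":[1,-40,0],"roll":0,"jaw":0},{"travel":[2,-45,0],"roll":0,"jaw":0},{"travel":[2,-45,0],"roll":0,"jaw":0},{"travel":[2,-45,0],"roll":0,"jaw":0},{"travel":[2,-45,0],"roll":0,"jaw":0},{"travel":[2,-45,0],"roll":0,"jaw":0},{"travel":[1,-40,0],"roll":0,"jaw":0},{"travel":[0,-23,0],"roll":0,"jaw":0},{"travel":[0,0,35],"roll":0,"jaw":0},{"travel":[0,0,35],"roll":0,"jaw":0}])

```text
clock: 32.9
tool_pos: [0.4563, -0.3828, 0.0697]
orientation: [180.0, -0.0, -179.0]
force: [-0.2, 0.3, -0.5]
opening: 0.0109
gripper_force: 30.0
```

>>> apply_moves(targets=[{"travel":[0,0,0],"roll":0,"jaw":0},{"travel":[0,0,0],"roll":0,"jaw":0}])

```text
clock: 33.1
tool_pos: [0.4562, -0.3817, 0.0706]
orientation: [179.9, -0.2, -178.8]
force: [1.2, -0.3, 0.8]
opening: 0.0106
gripper_force: 30.0
```

```bash
python3 - <<'E'
from h import *
print(ctrl.get_obs()["opening"],tool([.457,-.382,.0365]))
E
```

```text
0.010591352159822152 [-0.92768748 -0.33905666 34.14617192]
```

>>> apply_moves(targets=[{"travel":[0,0,20],"roll":0,"jaw":0},{"travel":[0,0,10],"roll":0,"jaw":0},{"travel":[0,0,4],"roll":0,"jaw":0},{"travel":[0,0,0],"roll":0,"jaw":0},{"travel":[0,0,0],"roll":0,"jaw":22},{"travel":[0,0,0],"roll":0,"jaw":22},{"travel":[0,0,-20],"roll":0,"jaw":22},{"travel":[0,0,-40],"roll":0,"jaw":30},{"travel":[0,0,-45],"roll":0,"jaw":30},{"travel":[0,0,0],"roll":0,"jaw":30}])

```text
clock: 34.1
tool_pos: [0.4603, -0.384, 0.1499]
orientation: [-179.7, 0.6, -178.8]
force: [0.0, -0.7, 0.5]
opening: 0.0297
gripper_force: 0.0
```

>>> apply_moves(targets=[{"travel":[0,46,0],"roll":0,"jaw":30},{"travel":[0,46,0],"roll":0,"jaw":30},{"travel":[0,46,0],"roll":0,"jaw":30},{"travel":[0,46,0],"roll":0,"jaw":30},{"travel":[0,46,0],"roll":0,"jaw":30},{"travel":[0,46,0],"roll":0,"jaw":30},{"travel":[0,46,0],"roll":0,"jaw":30},{"travel":[0,46,0],"roll":0,"jaw":30},{"travel":[0,46,0],"roll":0,"jaw":30},{"travel":[0,46,0],"roll":0,"jaw":30}])

```text
clock: 35.1
tool_pos: [0.4477, 0.08, 0.1434]
orientation: [179.9, 0.1, -178.8]
force: [0.1, -1.1, -0.2]
opening: 0.0303
gripper_force: 0.0
```

>>> apply_moves(targets=[{"travel":[0,0,0],"roll":-8.5,"jaw":30},{"travel":[0,0,0],"roll":-8.5,"jaw":30},{"travel":[0,0,0],"roll":-8.5,"jaw":30},{"travel":[0,0,0],"roll":-8.5,"jaw":30},{"travel":[0,0,0],"roll":-8.5,"jaw":30},{"travel":[0,0,0],"roll":-8.5,"jaw":30},{"travel":[0,0,0],"roll":-8.5,"jaw":30},{"travel":[0,0,0],"roll":-8.5,"jaw":30},{"travel":[0,0,0],"roll":-8.5,"jaw":30},{"travel":[0,0,0],"roll":-8.5,"jaw":30}])

```text
clock: 36.1
tool_pos: [0.448, 0.0781, 0.1431]
orientation: [-179.9, 0.0, -93.5]
force: [-0.2, -0.7, -0.3]
opening: 0.0299
gripper_force: 0.0
```

>>> apply_moves(targets=[{"travel":[0,0,0],"roll":-5,"jaw":30},{"travel":[0,0,0],"roll":0,"jaw":30},{"travel":[0,0,0],"roll":0,"jaw":30}])

```text
clock: 36.4
tool_pos: [0.4479, 0.078, 0.1429]
orientation: [-180.0, 0.0, -89.0]
force: [0.9, 1.1, -0.8]
opening: 0.0303
gripper_force: 0.0
```

```bash
python3 - <<'E'
from h import *
t=ctrl.snapshot("top");cv2.imwrite("pics/t4.png",t[:,:,::-1])
a=cv2.imread("pics/top1.png");d=(cv2.absdiff(a,t[:,:,::-1])[190:340,395:525].max(2)>45).astype(np.uint8)
print(cv2.connectedComponentsWithStats(d)[2][1:]+[395,190,0,0,0])
o=ctrl.get_obs();print(o["orientation"],o["tool_pos"],tool([.4894,.260,.0465]))
E
```

```text
[[445 225  11  34 208]
 [459 269  13  36 189]
 [436 271  13  35 187]]
[-1.79970922e+02  1.75313180e-02 -8.90078461e+01] [0.44788577 0.07798599 0.14280061] [-181.23841228  -44.6107634    96.37872125]
```

All three figures are in the tray. Next, the lid.

>>> apply_moves(targets=[{"travel":[-36,-9,0],"roll":0,"jaw":40},{"travel":[-36,-9,0],"roll":0,"jaw":40},{"travel":[-36,-9,0],"roll":0,"jaw":40},{"travel":[-36,-9,0],"roll":0,"jaw":40},{"travel":[-37,-8.6,0],"roll":0,"jaw":40},{"travel":[0,0,0],"roll":0,"jaw":40},{"travel":[0,0,35],"roll":0,"jaw":40},{"travel":[0,0,35],"roll":0,"jaw":40},{"travel":[0,0,18],"roll":0,"jaw":40},{"travel":[0,0,0],"roll":0,"jaw":40}])

```text
clock: 37.45
tool_pos: [0.4873, 0.2581, 0.0519]
orientation: [179.8, -0.2, -89.0]
force: [0.1, 0.3, 0.3]
opening: 0.0398
gripper_force: 0.0
```

>>> apply_moves(targets=[{"travel":[0,0,0],"roll":0,"jaw":40},{"travel":[0,0,0],"roll":0,"jaw":40}])

```text
clock: 37.65
tool_pos: [0.4895, 0.2604, 0.0559]
orientation: [-179.9, 0.1, -88.9]
force: [0.3, -0.3, -0.3]
opening: 0.0399
gripper_force: 0.0
```

```bash
python3 - <<'E'
from h import *
print(tool([.4894,.260,.0465]))
E
```

```text
[0.37998605 0.16674622 9.43690382]
```

>>> apply_moves(targets=[{"travel":[0,0,6],"roll":0,"jaw":40},{"travel":[0,0,3.4],"roll":0,"jaw":40},{"travel":[0,0,0],"roll":0,"jaw":0},{"travel":[0,0,0],"roll":0,"jaw":0},{"travel":[0,0,0],"roll":0,"jaw":0},{"travel":[0,0,0],"roll":0,"jaw":0},{"travel":[0,0,0],"roll":0,"jaw":0},{"travel":[0,0,0],"roll":0,"jaw":0},{"travel":[0,0,0],"roll":0,"jaw":0},{"travel":[0,0,0],"roll":0,"jaw":0}])

```text
clock: 38.65
tool_pos: [0.4891, 0.26, 0.0453]
orientation: [-180.0, 0.0, -88.9]
force: [2.5, 0.6, 1.5]
opening: 0.0096
gripper_force: 30.0
```

>>> apply_moves(targets=[{"travel":[0,0,-5],"roll":0,"jaw":0},{"travel":[0,0,-10],"roll":0,"jaw":0},{"travel":[0,0,-15],"roll":0,"jaw":0},{"travel":[0,0,-20],"roll":0,"jaw":0},{"travel":[0,0,-20],"roll":0,"jaw":0},{"travel":[0,0,0],"roll":0,"jaw":0},{"travel":[0,0,0],"roll":0,"jaw":0},{"travel":[0,0,0],"roll":0,"jaw":0}])

```text
clock: 39.45
tool_pos: [0.4879, 0.2591, 0.114]
orientation: [179.9, -0.1, -88.9]
force: [0.3, -0.1, -6.5]
opening: 0.0098
gripper_force: 30.0
```

```bash
python3 - <<'E'
from h import *
o=ctrl.get_obs();print(o["orientation"],o["moment"],o["tool_pos"],tool([.4642,.0158,.0765]))
E
```

```text
[ 1.79891378e+02 -7.11587365e-02 -8.88841923e+01] [ 0.00018272  0.13432027 -0.00145004] [0.48787952 0.25909323 0.11395494] [242.7392747   28.34111745  37.81023688]
```

>>> apply_moves(targets=[{"travel":[15,2,0],"roll":0,"jaw":0},{"travel":[28,3,0],"roll":0,"jaw":0},{"travel":[30,4,0],"roll":0,"jaw":0},{"travel":[30,4,0],"roll":0,"jaw":0},{"travel":[30,4,0],"roll":0,"jaw":0},{"travel":[30,4,0],"roll":0,"jaw":0},{"travel":[30,3,0],"roll":0,"jaw":0},{"travel":[27,3,0],"roll":0,"jaw":0},{"travel":[15,1,0],"roll":0,"jaw":0},{"travel":[8,0,0],"roll":0,"jaw":0}])

```text
clock: 40.45
tool_pos: [0.4643, 0.0144, 0.1144]
orientation: [179.9, -0.0, -89.0]
force: [0.3, -0.8, -6.4]
opening: 0.0099
gripper_force: 30.0
```

>>> apply_moves(targets=[{"travel":[0,0,0],"roll":0,"jaw":0},{"travel":[0,0,8],"roll":0,"jaw":0},{"travel":[0,0,8],"roll":0,"jaw":0},{"travel":[0,0,0],"roll":0,"jaw":0},{"travel":[0,0,0],"roll":0,"jaw":0},{"travel":[0,0,0],"roll":0,"jaw":0}])

```text
clock: 41.05
tool_pos: [0.4658, 0.0167, 0.0991]
orientation: [180.0, -0.0, -88.8]
force: [-0.1, 0.5, -6.9]
opening: 0.0098
gripper_force: 30.0
```

```bash
python3 - <<'E'
from h import *
o=ctrl.get_obs();print(o["orientation"],o["moment"],o["tool_pos"],tool([.4642,.0158,.0735]))
E
```

```text
[ 1.79998315e+02 -6.60955169e-03 -8.88207114e+01] [0.10459189 0.08572676 0.05327688] [0.46578674 0.01665365 0.09914453] [ 0.8178525   1.60322127 25.64467519]
```

>>> apply_moves(targets=[{"travel":[0.8,1.3,8],"roll":0,"jaw":0},{"travel":[0,0,5],"roll":0,"jaw":0},{"travel":[0,0,3],"roll":0,"jaw":0},{"travel":[0,0,3],"roll":0,"jaw":0},{"travel":[0,0,3],"roll":0,"jaw":0},{"travel":[0,0,0],"roll":0,"jaw":0},{"travel":[0,0,0],"roll":0,"jaw":0}])

```text
clock: 41.75
tool_pos: [0.4644, 0.0155, 0.0772]
orientation: [-180.0, -0.0, -88.9]
force: [-0.2, -0.1, -7.3]
opening: 0.0095
gripper_force: 30.0
```

Inside the blocks with no contact yet, so I continue slowly.

>>> apply_moves(targets=[{"travel":[0,0,1.5],"roll":0,"jaw":0},{"travel":[0,0,1.5],"roll":0,"jaw":0},{"travel":[0,0,1],"roll":0,"jaw":0},{"travel":[0,0,0],"roll":0,"jaw":0},{"travel":[0,0,0],"roll":0,"jaw":0}])

```text
clock: 42.25
tool_pos: [0.4644, 0.0155, 0.0733]
orientation: [-180.0, 0.0, -88.9]
force: [-2.7, 0.4, -2.4]
opening: 0.0097
gripper_force: 30.0
```

Seated, with the weight transferred. I release, rise and move above the drawn-back tab.

>>> apply_moves(targets=[{"travel":[0,0,0],"roll":0,"jaw":40},{"travel":[0,0,0],"roll":0,"jaw":40},{"travel":[0,0,0],"roll":0,"jaw":40},{"travel":[0,0,-40],"roll":0,"jaw":30},{"travel":[0,0,-40],"roll":0,"jaw":24},{"travel":[0,-35,0],"roll":0,"jaw":24},{"travel":[0,-45,0],"roll":0,"jaw":24},{"travel":[0,-45,0],"roll":0,"jaw":24},{"travel":[0,-40,0],"roll":0,"jaw":24},{"travel":[0,-8,0],"roll":0,"jaw":24}])

```text
clock: 43.25
tool_pos: [0.6411, 0.0188, 0.1524]
orientation: [-179.9, -0.0, -88.9]
force: [-0.9, 0.5, -0.4]
opening: 0.0245
gripper_force: 0.0
```

>>> apply_moves(targets=[{"travel":[0,0,0],"roll":0,"jaw":24},{"travel":[0,0,0],"roll":0,"jaw":24},{"travel":[0,0,0],"roll":0,"jaw":24}])

```text
clock: 43.55
tool_pos: [0.6362, 0.0189, 0.1535]
orientation: [180.0, 0.0, -88.8]
force: [0.0, 0.8, -0.5]
opening: 0.0239
gripper_force: 0.0
```

```bash
python3 - <<'E'
from h import *
t=ctrl.snapshot("top")[:,:,::-1];b=ctrl.snapshot("side")[230:380,210:420,::-1]
cv2.imwrite("pics/c11.png",np.hstack([cv2.resize(b,(420,300)),cv2.resize(t[208:338,190:340],(346,300),interpolation=cv2.INTER_CUBIC)]))
print(tool([.6375,.0193,.0838]))
E
```

```text
[-0.2427929  -0.90224448 70.04201395]
```

View pics/c11.png

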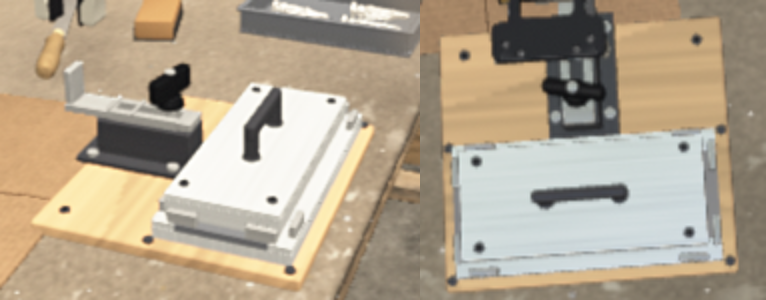

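The lid sits flat between its blocks and the figures show in the tray. That was my last picture view. Next I grip the tab and push the strap home.

>>> apply_moves(targets=[{"travel":[0,0,30],"roll":0,"jaw":24},{"travel":[0,0,25],"roll":0,"jaw":24},{"travel":[0,0,14],"roll":0,"jaw":24},{"travel":[0,0,0],"roll":0,"jaw":0},{"travel":[0,0,0],"roll":0,"jaw":0},{"travel":[0,0,0],"roll":0,"jaw":0},{"travel":[0,0,0],"roll":0,"jaw":0},{"travel":[0,0,0],"roll":0,"jaw":0}])

```text
clock: 44.45
tool_pos: [0.6382, 0.0191, 0.0855]
orientation: [-179.9, 0.0, -88.8]
force: [0.1, 0.7, 4.0]
opening: 0.0066
gripper_force: 30.0
```

>>> apply_moves(targets=[{"travel":[0,9,0],"roll":0,"jaw":0},{"travel":[0,9,0],"roll":0,"jaw":0},{"travel":[0,9,0],"roll":0,"jaw":0},{"travel":[0,8,0],"roll":0,"jaw":0},{"travel":[0,5,0],"roll":0,"jaw":0},{"travel":[0,2,0],"roll":0,"jaw":0},{"travel":[0,1,0],"roll":0,"jaw":0},{"travel":[0,0,0],"roll":0,"jaw":0},{"travel":[0,0,0],"roll":0,"jaw":0}])

```text
clock: 45.35
tool_pos: [0.5962, 0.0184, 0.0856]
orientation: [-179.7, 0.0, -88.8]
force: [4.8, -0.9, 3.3]
opening: 0.0067
gripper_force: 30.0
```

>>> apply_moves(targets=[{"travel":[0,1,0],"roll":0,"jaw":0},{"travel":[0,1,0],"roll":0,"jaw":0},{"travel":[0,0,0],"roll":0,"jaw":0},{"travel":[0,0,0],"roll":0,"jaw":0}])

```text
clock: 45.75
tool_pos: [0.5961, 0.0184, 0.0857]
orientation: [-179.6, 0.0, -88.8]
force: [12.8, -2.7, -2.3]
opening: 0.0068
gripper_force: 30.0
```

The strap is at its stop. I release, rise and go to the knob.

>>> apply_moves(targets=[{"travel":[0,-2,0],"roll":0,"jaw":24},{"travel":[0,0,0],"roll":0,"jaw":24},{"travel":[0,0,0],"roll":0,"jaw":24},{"travel":[0,0,-30],"roll":0,"jaw":24},{"travel":[0,0,-25],"roll":0,"jaw":24},{"travel":[0,25,0],"roll":0,"jaw":28},{"travel":[0,24,0],"roll":0,"jaw":28},{"travel":[0,0,0],"roll":6,"jaw":28},{"travel":[0,0,0],"roll":5.8,"jaw":28},{"travel":[0,0,0],"roll":0,"jaw":28}])

```text
clock: 46.75
tool_pos: [0.5446, 0.0171, 0.1391]
orientation: [180.0, -0.0, -100.7]
force: [0.4, -0.1, -0.0]
opening: 0.0282
gripper_force: 0.0
```

>>> apply_moves(targets=[{"travel":[0,0,0],"roll":0,"jaw":28},{"travel":[0,0,0],"roll":0,"jaw":28}])

```text
clock: 46.95
tool_pos: [0.5452, 0.017, 0.139]
orientation: [180.0, -0.0, -100.5]
force: [0.3, 0.9, -0.0]
opening: 0.0279
gripper_force: 0.0
```

```bash
python3 - <<'E'
from h import *
o=ctrl.get_obs();print(o["orientation"],o["tool_pos"],o["force"],tool([.5470,.0172,.0968]))
E
```

```text
[ 1.79977248e+02 -9.09332493e-03 -1.00538152e+02] [0.54520128 0.01704037 0.13898664] [ 0.27921868  0.85732019 -0.00334269] [-0.49259856 -1.75594131 42.18586507]
```

>>> apply_moves(targets=[{"travel":[-0.5,-1.7,20],"roll":0,"jaw":28},{"travel":[0,0,16],"roll":0,"jaw":28},{"travel":[0,0,6],"roll":0,"jaw":28},{"travel":[0,0,0],"roll":0,"jaw":28},{"travel":[0,0,0],"roll":0,"jaw":0},{"travel":[0,0,0],"roll":0,"jaw":0},{"travel":[0,0,0],"roll":0,"jaw":0},{"travel":[0,0,0],"roll":0,"jaw":0},{"travel":[0,0,0],"roll":0,"jaw":0},{"travel":[0,0,0],"roll":0,"jaw":0}])

```text
clock: 47.95
tool_pos: [0.547, 0.0175, 0.0979]
orientation: [-180.0, 0.0, -100.6]
force: [-2.9, 2.1, 6.0]
opening: 0.0119
gripper_force: 30.0
```

>>> apply_moves(targets=[{"travel":[0,0,0],"roll":7.8,"jaw":0},{"travel":[0,0,0],"roll":7.8,"jaw":0},{"travel":[0,0,0],"roll":7.8,"jaw":0},{"travel":[0,0,0],"roll":7.8,"jaw":0},{"travel":[0,0,0],"roll":7.8,"jaw":0},{"travel":[0,0,0],"roll":7.8,"jaw":0},{"travel":[0,0,0],"roll":7.8,"jaw":0},{"travel":[0,0,0],"roll":7.8,"jaw":0},{"travel":[0,0,0],"roll":7.8,"jaw":0},{"travel":[0,0,0],"roll":7.8,"jaw":0}])

```text
clock: 48.95
tool_pos: [0.5474, 0.017, 0.0979]
orientation: [-180.0, 0.1, -178.9]
force: [-1.7, -0.8, 4.0]
opening: 0.0114
gripper_force: 30.0
```

```bash
python3 - <<'E'
from h import *
o=ctrl.get_obs();print(o["orientation"],o["moment"],o["force"],o["opening"])
E
```

```text
[-1.79981718e+02  5.38213864e-02 -1.78944512e+02] [-0.5503715   0.54865222  0.20794871] [-1.73897897 -0.75327247  3.99000361] 0.011449166982472758
```

>>> apply_moves(targets=[{"travel":[0,0,0],"roll":1.5,"jaw":0},{"travel":[0,0,0],"roll":1.5,"jaw":0},{"travel":[0,0,0],"roll":0,"jaw":0},{"travel":[0,0,0],"roll":0,"jaw":0}])

```text
clock: 49.35
tool_pos: [0.5474, 0.017, 0.0979]
orientation: [-180.0, 0.0, 178.6]
force: [-1.6, -2.3, 6.0]
opening: 0.0118
gripper_force: 30.9
```

```bash
python3 - <<'E'
from h import *
o=ctrl.get_obs();print(o["orientation"],o["moment"],o["force"],o["opening"])
E
```

```text
[-1.79970453e+02  4.64980035e-02  1.78607665e+02] [-0.65446465  0.72991256  0.69032667] [-1.63688221 -2.25457209  5.96444701] 0.01180558328828356
```

The torque rose to 0.69 N m, so the knob is at its tight stop. I release, retreat and check.

>>> apply_moves(targets=[{"travel":[0,0,0],"roll":-1.5,"jaw":0},{"travel":[0,0,0],"roll":0,"jaw":30},{"travel":[0,0,0],"roll":0,"jaw":30},{"travel":[0,0,0],"roll":0,"jaw":30},{"travel":[0,0,-40],"roll":0,"jaw":30},{"travel":[0,0,-45],"roll":0,"jaw":30},{"travel":[0,0,-45],"roll":0,"jaw":30},{"travel":[15,-45,0],"roll":0,"jaw":30},{"travel":[15,-45,0],"roll":0,"jaw":30},{"travel":[15,-45,0],"roll":0,"jaw":30}])

```text
clock: 50.35
tool_pos: [0.5012, -0.1185, 0.2275]
orientation: [180.0, 0.1, 179.9]
force: [0.8, -0.3, 0.1]
opening: 0.0302
gripper_force: 0.0
```

>>> apply_moves(targets=[{"travel":[10,-45,0],"roll":0,"jaw":30},{"travel":[10,-45,0],"roll":0,"jaw":30},{"travel":[10,-45,0],"roll":0,"jaw":30},{"travel":[0,0,0],"roll":0,"jaw":30},{"travel":[0,0,0],"roll":0,"jaw":30},{"travel":[0,0,0],"roll":0,"jaw":30}])

```text
clock: 50.95
tool_pos: [0.4714, -0.2521, 0.227]
orientation: [180.0, -0.0, 179.9]
force: [-0.8, -0.6, -0.2]
opening: 0.03
gripper_force: 0.0
```

```bash
python3 - <<'E'
from h import *
t=np.ascontiguousarray(ctrl.snapshot("top")[:,:,::-1]);a=cv2.imread("pics/top0.png")
s=np.ascontiguousarray(ctrl.snapshot("side")[:,:,::-1]);s0=cv2.imread("pics/side0.png")
cv2.imwrite("pics/t9.png",t);cv2.imwrite("pics/s9.png",s)
d=cv2.absdiff(a,t)[205:340,150:340].max(2);print("top mould diff >40:",(d>40).sum(), [tuple(v) for v in np.argwhere(d>40)[:8]+[205,150]])
d=cv2.absdiff(s0,s)[250:380,150:400].max(2);print("side diff:",(d>40).sum())
for im in(a,t):
    p=np.argwhere(im[228:265,250:266].max(2)<25).astype(float)
    m,e=cv2.PCACompute(p[:,::-1].copy(),None);print(m+[250,228],e[0],len(p))
d=(cv2.absdiff(a,t)[190:340,395:525].max(2)>45).astype(np.uint8)
print(cv2.connectedComponentsWithStats(d)[2][1:]+[395,190,0,0,0])
print(ctrl.get_obs()["tool_pos"])
E
```

```text
top mould diff >40: 21333 [(np.int64(205), np.int64(150)), (np.int64(205), np.int64(151)), (np.int64(205), np.int64(152)), (np.int64(205), np.int64(153)), (np.int64(205), np.int64(154)), (np.int64(205), np.int64(155)), (np.int64(205), np.int64(156)), (np.int64(205), np.int64(157))]
side diff: 569
[[257.15686275 246.93137255]] [0.08333748 0.99652138] 102Traceback (most recent call last):
  File "<stdin>", line 9, in <module>
cv2.error: OpenCV(4.12.0) /io/opencv/modules/core/src/matmul.dispatch.cpp:788: error: (-215:Assertion failed) nsamples > 0 in function 'calcCovarMatrix'
```

The arm hides the mould in the top view, so I move back to near the starting pose.

>>> apply_moves(targets=[{"travel":[25,-38,0],"roll":0,"jaw":30},{"travel":[25,-38,0],"roll":0,"jaw":30},{"travel":[25,-38,0],"roll":0,"jaw":30},{"travel":[25,-38,0],"roll":0,"jaw":30},{"travel":[25,-38,0],"roll":0,"jaw":30},{"travel":[25,-38,0],"roll":0,"jaw":30},{"travel":[25,-38,0],"roll":0,"jaw":30},{"travel":[25,-38,0],"roll":0,"jaw":30},{"travel":[25,-38,0],"roll":0,"jaw":30},{"travel":[25,-38,0],"roll":0,"jaw":30}])

```text
clock: 52.05
tool_pos: [0.2206, -0.6326, 0.2272]
orientation: [-180.0, 0.0, 180.0]
force: [1.5, -1.2, -0.4]
opening: 0.0298
gripper_force: 0.0
```

>>> apply_moves(targets=[{"travel":[0,0,0],"roll":0,"jaw":30},{"travel":[0,0,0],"roll":0,"jaw":30},{"travel":[0,0,0],"roll":0,"jaw":30}])

```text
clock: 52.35
tool_pos: [0.2214, -0.631, 0.2271]
orientation: [180.0, 0.0, 179.9]
force: [0.7, 0.3, -0.6]
opening: 0.03
gripper_force: 0.0
```

```bash
python3 - <<'E'
from h import *
t=np.ascontiguousarray(ctrl.snapshot("top")[:,:,::-1]);a=cv2.imread("pics/top0.png")
s=np.ascontiguousarray(ctrl.snapshot("side")[:,:,::-1]);s0=cv2.imread("pics/side0.png")
d=cv2.absdiff(a,t)[180:340,150:340].max(2);print("top mould diff >40:",(d>40).sum(), (np.argwhere(d>40)[::4]+[180,150]).tolist()[:25])
d=cv2.absdiff(s0,s)[250:380,150:400].max(2);print("side diff:",(d>40).sum(),(np.argwhere(d>40)[::20]+[250,150]).tolist()[:25])
for im in(a,t):
    p=np.argwhere(im[228:265,250:266].max(2)<25).astype(float)
    if len(p): m,e=cv2.PCACompute(p[:,::-1].copy(),None);print(m+[250,228],e[0],len(p))
d=(cv2.absdiff(a,t)[190:340,395:525].max(2)>45).astype(np.uint8)
print(cv2.connectedComponentsWithStats(d)[2][1:]+[395,190,0,0,0])
print(ctrl.get_obs()["tool_pos"])
E
```

```text
top mould diff >40: 377 [[218, 251], [218, 255], [266, 309], [267, 301], [267, 306], [267, 310], [269, 305], [270, 305], [273, 210], [273, 214], [273, 218], [273, 222], [273, 312], [274, 303], [274, 312], [276, 212], [276, 216], [277, 215], [279, 216], [280, 216], [282, 207], [285, 207], [287, 276], [288, 261], [288, 265]]
side diff: 584 [[250, 356], [273, 337], [274, 352], [277, 331], [279, 350], [280, 378], [282, 350], [285, 263], [286, 380], [288, 383], [291, 351], [293, 344], [295, 341], [298, 329], [300, 313], [302, 311], [303, 375], [305, 373], [307, 341], [309, 366], [311, 366], [315, 302], [318, 367], [320, 366], [322, 305]]
[[257.15686275 246.93137255]] [0.08333748 0.99652138] 102
[[257.20588235 246.87254902]] [0.08279284 0.99656678] 102
[[421 215  63  12 175]
 [417 219   2   5   8]
 [417 225   4  23  31]
 [425 228  54   3  69]
 [485 228  10  98 193]
 [481 230   9  83 134]
 [420 232   1   2   2]
 [420 235   1   1   1]
 [449 237   9  34 177]
 [421 243   1   7   7]
 [419 249   1   7   7]
 [421 251   1   1   1]
 [421 254   1   3   3]
 [420 259   3   7  12]
 [420 265   1   8   8]
 [422 267   1   7   7]
 [422 275   2   7   9]
 [421 282   1   2   2]
 [423 283   1   2   2]
 [463 282  12  36 162]
 [439 284  13  36 155]
 [421 286   1   3   3]
 [423 286   1   4   4]
 [422 291   4  27  37]
 [422 294   1   2   2]
 [422 302   1   3   3]
 [425 319   1   2   2]
 [425 323   2   7   9]]
[ 0.22166606 -0.63087031  0.22755655]
```

The tray was nudged about 2 cm towards the robot with its figures still inside, and the knob is as it was at the start. I check how far the lid has shifted.

```bash
python3 - <<'E'
from h import *
t=cv2.cvtColor(ctrl.snapshot("top"),cv2.COLOR_RGB2GRAY);a=cv2.cvtColor(cv2.imread("pics/top0.png"),cv2.COLOR_BGR2GRAY)
m=np.zeros_like(a);cv2.fillPoly(m,[np.array([[212,281],[310,276],[312,311],[214,316]])],255);m[268:288,250:270]=0
cc,W=cv2.findTransformECC(a,t,np.eye(2,3,dtype=np.float32),cv2.MOTION_EUCLIDEAN,(3,200,1e-6),m,3)
c=np.array([262,296,1]);print(cc,W@c-c[:2],np.degrees(np.arctan2(W[1,0],W[0,0])),"px*~1.8mm")
k=np.argwhere(cv2.absdiff(a,t)[210:265,235:280]>30);print("strap/knob diff px",len(k))
E
```

```text
0.9980771691767144 [-0.46515122 -1.36459053] 0.08049888 px*~1.8mm
strap/knob diff px 13
```

The lid moved about 2.5 mm from its start, within the blocks' clearance and the 6 mm limit. I hand in.

```bash
python3 -c "
from plant import ctrl
print(ctrl.close_job())"
```

```text
the job is handed in; nothing more can be done
None
```

I handed the job in, but no verdict came back: all three figures I found are in the tray, the lid, strap and knob are closed again, and the wax pot was never approached.

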